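# Pack the sample jars and stack the tote

## Robot

A 6-joint arm with a two-finger parallel gripper is mounted at the origin on the work surface. World frame = base frame: x ahead of the robot, y to its left, z up, the work surface at z = 0. Lengths are in m, angles in degrees, forces in N, time in s.
With the tool pointing down it reaches from about 0.25 to 0.725 m from the base axis. Payload 9.7 kg.
Tool frame: the origin (TCP) lies midway between the tips of the shut fingers; the grasp point (between the pads) lies 19 mm behind it; z points along the fingers, y is the direction in which the jaws open and shut (so a half turn about z gives the same grasp; the last joint's range is limited). The gripper opens to 85 mm and grips with 20 to 120 N. Pads are 22 mm wide; open, the fingers measure 114 mm over their backs; the gripper's body (76 mm by 85 mm) begins 54 mm behind the grasp point. The pads swing forward as they close: fully open they stand 13 mm farther back than shut.
Start: joints at [0, 4.979, 10.078, 95.1, 0, 90], TCP at [0.55, -0, 0.231] pointing down, gripper open.
Joint ranges: [-179.16, 179.16], [-48.56, 103.87], [-65.8, 70.77], [-126.05, 130.52], [-82.76, 87.17], [-180, 180]. Speed limits (degrees/s): [127.2, 127.2, 147.25, 180, 180, 180].

## Interface

Orientations are given as [roll, pitch, yaw] about the fixed x, y, z axes, in that order (R = Rz(yaw) Ry(pitch) Rx(roll)).
In Python, from workcell import get_obs, camera, get_calibration, job_done gives the robot as it stands.
- The arm moves only by the tool play_rows, never from a script. Its argument "commands" is text: rows parted by semicolons, each of 5 numbers parted by spaces: the opening, from 0 (shut) to 1 (fully open), then the shift along the world's x, y, z in mm, then the turn about the world's z in degrees. A call has 1 to 10 rows; each row is the pose to reach, as a shift and turn from the pose commanded when the call began; what a row does not reach only later rows make up. A row lasts 1/12 s, in which the tool goes at most 41.7 mm and 7.16 degrees, less where a joint would pass 70% of its speed; a pose out of reach is approached as far as the arm can. A call with a gripper value outside its range is refused whole. The fingers move at their own pace and stop on an object; "force" is the grip in N (left out, the last holds). Time passes only in rows, so rows that repeat a pose let the fingers close. It gives the time, the measured TCP pose, the force and the opening at its end, in the units of the state.
- get_obs(): the state, without advancing time (a new reading comes with each control period).
- camera(name): name is "scene" or "side" or "wrist"; returns the picture (384x512x3 uint8, red, green, blue); there is no depth.
- get_calibration(name): a dict with "fx", "fy", "cx", "cy" (pixels), "eye" and "attitude" of the camera in the world; the wrist camera has in their place "mount" (4x4, takes a point from camera to tool coordinates, whose origin is the TCP and whose axes are the flange's). Camera axes: x right, y down, z forward; pixel columns grow to the right and rows downward; lengths in m; the calibration is good to about 2 mm. A picture is of the moment at which its call begins: read the wrist's pose just before it. get_calibration takes no time and is no camera call.
- job_done(): hands the job in, once; it reports no verdict.
The state is a dict: "time": time; "q": joint angles; "qd": joint speeds; "joint_efforts": joint torques, N m; "ee_pos": TCP position; "tcp_rot": TCP orientation; "wrist_force": force on the tool from outside, world axes, zero at the start; "torque": the same for the moment, N m; "opening": finger opening in m.
Only numpy, scipy, OpenCV 4.12 (cv2) and the standard library are available. Lean on these libraries where they do the work, as an engineer would, in place of code of your own. Each camera call takes 0.05 s, during which the arm holds its last target.

## Task

Pack the three lidded amber sample jars upright into the divided white tote, each in the bay made for its size: large jar in the widest bay, medium in the middle one, small in the narrowest. Then set the empty tote squarely on top, turned end for end so that its scooped end is over the plain end of the tote below and it stacks on the ledges instead of nesting down onto the jars. Set the jars down rather than dropping them, and leave the beaker and the roll of tape where they stand.

Things in the scene. Friction and masses are not known exactly. Their poses are not given: they have to be found in the camera images.
- packing_tote: White plastic stack-nest tote with grey dividers, loose, 0.9 kg; the one to pack. Rim 236 mm long (x), 174 mm wide (y), height 80 mm; walls slope in to 208 by 146 mm at the foot. Its +x end wall is scooped down to 50 mm over its middle 80 mm; the -x end is plain. Origin: centre of the underside; x along the length to the scooped end, z up.
- packing_floor (a point): Centre of the packing tote's inner floor, 3 mm above its underside, axes as the tote. Two dividers (4 mm thick, 36 mm high) make three bays along x: 80 mm wide at the plain end (centre x = -61 mm), 64 mm in the middle (x = +15 mm), 50 mm at the scooped end (x = +76 mm); all are centred on y = 0 and 110 mm or more long in y.
- packing_ledges (a point): Centre of the packing tote at the height of its four ledges, 72 mm above its underside, just inside the long rims. The feet of a like tote turned end for end rest on them: its underside is then at this point, with about 6 mm play each way inside the 8 mm higher rim. Not turned, it sinks past them onto the jars.
- empty_tote_mid (a point): Centre of the empty tote, 40 mm above its underside; same mould and axes as the packing tote, no dividers, loose, 0.26 kg. Half-way along each long rim is an upright flat hand grip, 10 mm thick, 64 mm long, 82 mm from the middle in y, from 52 to 80 mm above the underside: pinch it from above. Starts facing about the same way as the packing tote.
- empty_tote_scoop (a point): Middle of the lip of the empty tote's scooped end: 110 mm from its centre along its +x, 50 mm above its underside.
- jar_large_mid (a point): Centre (half-way up, 29 mm above its base) of the large sample jar: amber glass with white screw lid, straight-sided, 62 mm diameter, 58 mm high, about 0.2 kg. z up.
- jar_medium_mid (a point): Centre (29 mm above its base) of the medium sample jar: same make, 48 mm diameter, 58 mm high.
- jar_small_mid (a point): Centre (29 mm above its base) of the small sample jar: same make, 34 mm diameter, 58 mm high.
- beaker: Open glass beaker, 48 mm diameter, 65 mm high, standing among the jars; not to be moved. Origin: centre of its underside.
- tape_roll: Roll of yellow tape lying flat among the jars, 72 mm outside, 52 mm inside diameter, 19 mm high; not to be moved. Origin: centre of its underside.
Mind the look-alikes: they are no part of the job. Leave any green or pink look-alike of the part that bears jar_large_mid alone.

How it is judged (in metres and radians):
On the way:
1. the three jars stand in their bays (x of jar_large_mid in the frame of packing_tote between -0.074 and -0.048 m and y of jar_large_mid in the frame of packing_tote between -0.04 and 0.04 m and z of jar_large_mid in the frame of packing_tote between 0.026 and 0.04 m and angle between each of jar_large_mid, jar_medium_mid, jar_small_mid's own z axis and vertical below 0.12 rad and x of jar_medium_mid in the frame of packing_tote between 0.002 and 0.028 m and y of jar_medium_mid in the frame of packing_tote between -0.04 and 0.04 m and z of jar_medium_mid in the frame of packing_tote between 0.026 and 0.04 m and x of jar_small_mid in the frame of packing_tote between 0.063 and 0.089 m and y of jar_small_mid in the frame of packing_tote between -0.04 and 0.04 m and z of jar_small_mid in the frame of packing_tote between 0.026 and 0.04 m), for 0.2 s.
At the end, for the whole second after the job is handed in: Each jar upright (0.12 rad) on the floor of its own bay, within 13 mm of its centre lengthwise, 40 mm across; empty tote level (0.045 rad), underside 68 to 76.5 mm above the other's, centred within 10 mm, scooped end over plain end; all released, at rest (all of step 1 and x of empty_tote_mid in the frame of packing_tote between -0.01 and 0.01 m and y of empty_tote_mid in the frame of packing_tote between -0.01 and 0.01 m and z of empty_tote_mid in the frame of packing_tote between 0.108 and 0.1165 m and angle between each of empty_tote_mid, packing_tote's own z axis and vertical below 0.045 rad and x of empty_tote_scoop in the frame of packing_tote below -0.09 m and linear speed of each of packing_tote, empty_tote, jar_large, jar_medium, jar_small below 0.02 m/s); the robot touches nothing.
It fails at once if the large jar is dropped (falls free faster than 0.7 m/s) (linear speed of jar_large above 0.7 m/s and contact force between the fingers and jar_large below 0.05 N).
It fails at once if the medium jar is dropped (falls free faster than 0.7 m/s) (linear speed of jar_medium above 0.7 m/s and contact force between the fingers and jar_medium below 0.05 N).
It fails at once if the small jar is dropped (falls free faster than 0.7 m/s) (linear speed of jar_small above 0.7 m/s and contact force between the fingers and jar_small below 0.05 N).
It fails at once if the beaker is moved more than 30 mm or tipped (distance of beaker from where it was at the start of the episode above 0.03 m or angle between beaker's own z axis and vertical above 0.4 rad).
It fails at once if the roll of tape is moved more than 30 mm (distance of tape_roll from where it was at the start of the episode above 0.03 m).
It also fails if it takes over 109 s, if anything falls off the work surface, if the arm or the gripper's body presses on something with over 40 N, if the wrist force passes 120 N, or if a joint passes its speed limit or range.

## Working session

There is one attempt and no reset: what is moved stays moved. The work goes in short steps, Python scripts to look and compute and a tool call to move; the robot and the scene stay as the last step left them, time stands still between calls to the robot, and variables do not carry over. Pictures are saved under pics/ and viewed, and the job is handed in when it is done.

Besides the shell and the picture viewer there is one more tool, called after "Call:" in YAML: its name, and indented under it one key for each argument. play_rows: Moves the arm, as the interface text tells. Its arguments: {"type":"object","properties":{"commands":{"type":"string"},"force":{"type":"number"}},"required":["commands"]}

```bash
mkdir -p pics; ls; cat > h.py <<'E'
import numpy as np, cv2
from workcell import get_obs, camera, get_calibration, job_done
def save(img,n): cv2.imwrite('pics/'+n+'.png', cv2.cvtColor(img,cv2.COLOR_RGB2BGR))
E
python3 - <<'E'
from h import *
o=get_obs(); print(o)
for n in ['scene','side','wrist']:
    print(n,get_calibration(n)); im=camera(n); np.save('pics/'+n+'0.npy',im); save(cv2.resize(im,(800,600),interpolation=cv2.INTER_CUBIC),n+'0')
E
```

```text
pics
{'time': 0.0, 'q': array([-5.35233551e-04,  5.01144516e+00,  1.00352140e+01,  9.50995849e+01,
        5.53874664e-04,  9.00001502e+01]), 'qd': array([ 0.0403124 ,  0.07150115, -0.02044503, -0.04989962,  0.03167163,
       -0.00684875]), 'joint_efforts': array([ 7.68234549e-04, -5.20392072e+01,  4.64802504e+01,  1.63646933e-02,
        2.23589603e-05, -6.77332673e-05]), 'ee_pos': array([ 5.49775424e-01, -2.38069845e-06,  2.30586564e-01]), 'tcp_rot': array([-1.79924184e+02, -5.53675435e-04,  8.99993138e+01]), 'wrist_force': array([-0.24973439,  1.02701667, -1.1657965 ]), 'torque': array([-0.01023039,  0.00917952,  0.00449109]), 'opening': 0.08512973305275469}
scene {'fx': 430.0095633220714, 'fy': 430.0095633220714, 'cx': 251.43926936084324, 'cy': 190.39635347416757, 'eye': array([0.88059261, 0.46020269, 0.89115713]), 'attitude': array([-146.11996089,    0.53020829,  149.65562934])}
side {'fx': 405.36815797731185, 'fy': 405.36815797731185, 'cx': 252.38475795016436, 'cy': 187.0757118664202, 'eye': array([0.1702294 , 0.72906434, 0.61063885]), 'attitude': array([-121.90401629,   -0.72510075, -150.58078464])}
wrist {'fx': 282.78933273880483, 'fy': 282.78933273880483, 'cx': 252.71427550046164, 'cy': 197.32177103558195, 'mount': array([[-9.58874236e-04, -9.62684032e-01, -2.70626189e-01,
         6.96938597e-02],
       [ 9.99999237e-01, -7.12217332e-04, -1.00963344e-03,
        -5.82609619e-04],
       [ 7.79213330e-04, -2.70626951e-01,  9.62683981e-01,
        -1.42847125e-01],
       [ 0.00000000e+00,  0.00000000e+00,  0.00000000e+00,
         1.00000000e+00]])}
```

View pics/scene0.png

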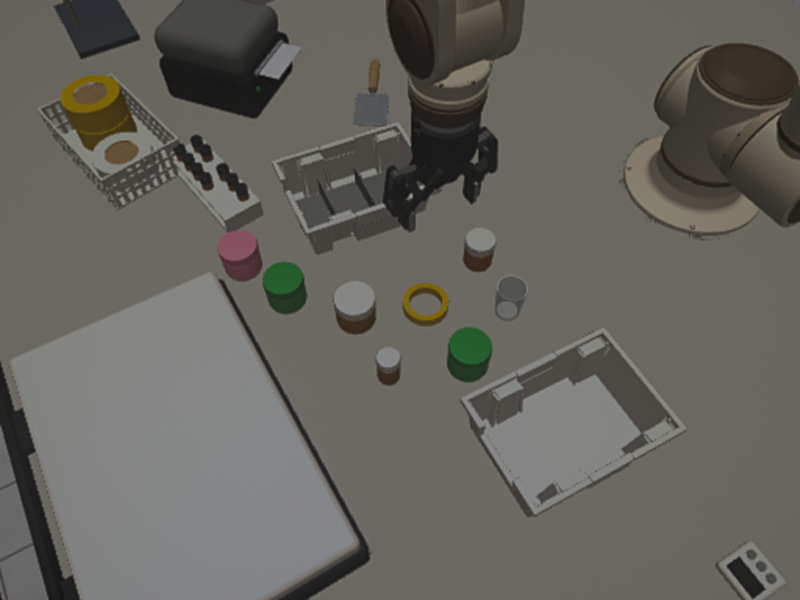

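View pics/side0.png

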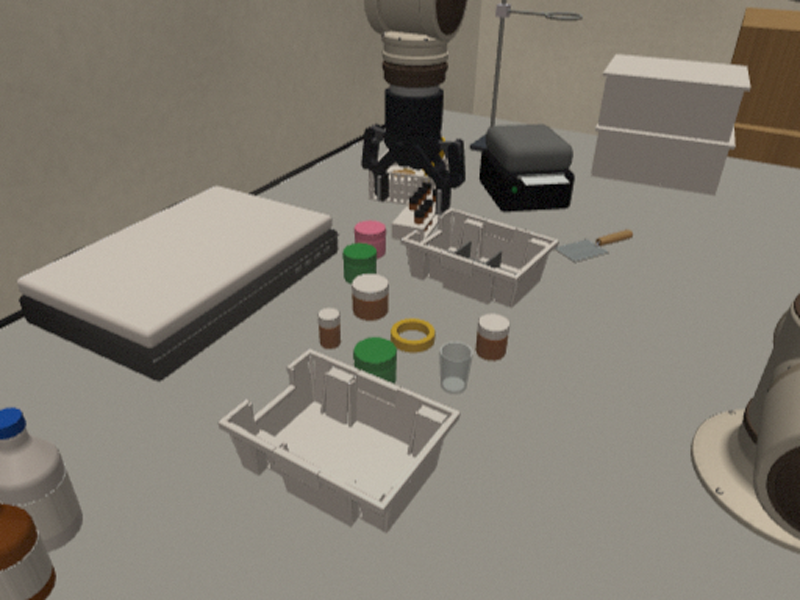

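View pics/wrist0.png

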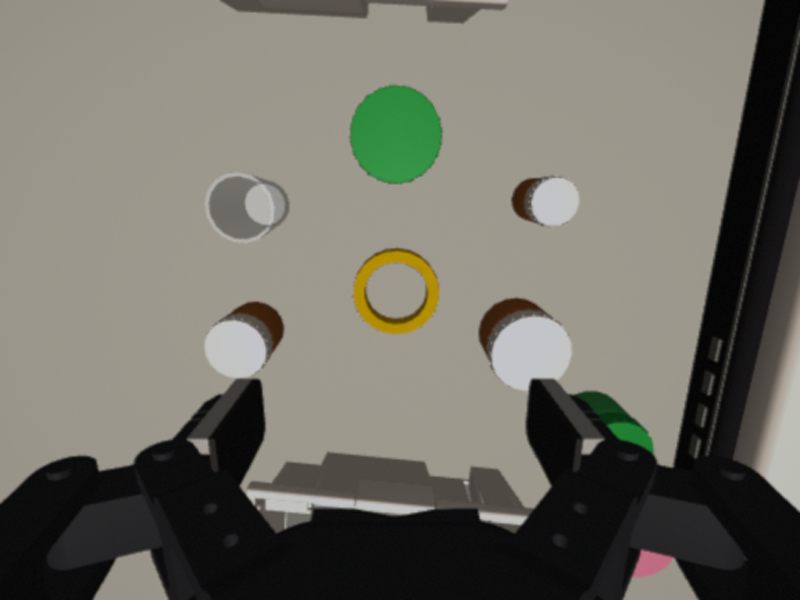

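```bash
cat >> h.py <<'E'
from scipy.spatial.transform import Rotation as Rn
def cam_pose(n,o=None):
    c=get_calibration(n)
    K=np.array([[c['fx'],0,c['cx']],[0,c['fy'],c['cy']],[0,0,1]])
    if n!='wrist': return K,Rn.from_euler('xyz',c['attitude'],degrees=True).as_matrix(),np.array(c['eye'])
    R=Rn.from_euler('xyz',o['tcp_rot'],degrees=True).as_matrix(); M=c['mount']
    return K,R@M[:3,:3],o['ee_pos']+R@M[:3,3]
def on_z(pose,uv,z):
    K,R,e=pose; uv=np.atleast_2d(np.float64(uv))
    d=(R@np.linalg.inv(K)@np.c_[uv,np.ones(len(uv))].T).T
    return e+d*((z-e[2])/d[:,2])[:,None]
def proj(pose,P):
    K,R,e=pose; p=(np.atleast_2d(P)-e)@R@K.T; return p[:,:2]/p[:,2:]
def shot(n,name=None,big=None):
    o=get_obs(); p=cam_pose(n,o); im=camera(n)
    if name: np.save('pics/'+name+'.npy',im); save(cv2.resize(im,(800,600),interpolation=cv2.INTER_CUBIC) if big is None else big(im),name)
    return im,p,o
def lids(im,pose,z=0.058,lo=150,amin=150,amax=6000):
    hsv=cv2.cvtColor(im,cv2.COLOR_RGB2HSV); m=((hsv[...,1]<50)&(hsv[...,2]>lo)).astype(np.uint8)
    cs,_=cv2.findContours(m,cv2.RETR_EXTERNAL,cv2.CHAIN_APPROX_NONE); out=[]
    for c in cs:
        a=cv2.contourArea(c)
        if a<amin or a>amax or len(c)<8: continue
        w=on_z(pose,c[:,0,:]+0.0,z)
        (x,y),r=cv2.minEnclosingCircle(w[:,:2].astype(np.float32)*1000)
        out.append((c[:,0].mean(0).round(1),w[:,:2].mean(0).round(4),(round(x,1),round(y,1)),'d',round(2*r,1),'deq',round(1000*2*np.sqrt(cv2.contourArea((w[:,:2]*1e3).astype(np.float32))/np.pi),1)))
    return out
E
python3 - <<'E'
from h import *
o=get_obs()
for n,lo in [('wrist',170),('scene',130),('side',150)]:
    im=np.load(f'pics/{n}0.npy');p=cam_pose(n,o); print(n,p[2].round(3))
    for l in lids(im,p,lo=lo,amin=60): print(l)
    hsv=cv2.cvtColor(im,cv2.COLOR_RGB2HSV)
im=np.load('pics/scene0.npy');p=cam_pose('scene')
for nm,uv in [('small',(388,357)),('large',(355,299)),('med',(480,241))]:
    print(nm,on_z(p,np.array(uv)*.64,.058).round(3), im[int(uv[1]*.64),int(uv[0]*.64)])
# tote corners in scene at z=.08
C=np.array([(275,160),(405,126),(316,247),(602,332),(684,430),(535,514),(463,400)])*.64
print(on_z(p,C,.08).round(3))
a=im[60:250,160:450]; save(cv2.resize(a,None,fx=2.7,fy=2.7,interpolation=cv2.INTER_CUBIC),'crop0')
im=np.load('pics/side0.npy'); a=im[120:340,130:370]; save(cv2.resize(a,None,fx=2.7,fy=2.7,interpolation=cv2.INTER_CUBIC),'crop1')
E
```

```text
wrist [0.549 0.07  0.374]
(array([321. , 331.2]), array([ 0.6399, -0.205 ]), (639.8, -203.8), 'd', 38.0, 'deq', np.float64(16424.0))
(array([213.1, 322. ]), array([ 0.4962, -0.1904]), (499.2, -186.5), 'd', 150.8, 'deq', np.float64(39944.0))
(array([505. , 266.2]), array([ 0.8624, -0.1098]), (870.7, -112.9), 'd', 168.9, 'deq', np.float64(56755.7))
(array([149.8, 223.3]), array([ 0.4261, -0.0513]), (426.1, -51.6), 'd', 46.9, 'deq', np.float64(45488.6))
(array([339.9, 226. ]), array([ 0.6527, -0.0549]), (653.0, -55.6), 'd', 61.1, 'deq', np.float64(57571.4))
(array([166.7, 130.8]), array([0.4552, 0.0561]), (457.8, 56.4), 'd', 26.9, 'deq', np.float64(21234.6))
(array([355.2, 128.8]), array([0.66  , 0.0581]), (659.9, 57.7), 'd', 32.9, 'deq', np.float64(31454.3))
scene [0.881 0.46  0.891]
(array([324.9, 248.5]), array([0.5452, 0.1825]), (545.0, 182.7), 'd', 35.5, 'deq', np.float64(22142.9))
(array([347.1, 276.4]), array([0.5426, 0.2553]), (531.0, 252.7), 'd', 234.6, 'deq', np.float64(167288.9))
(array([248. , 228.2]), array([0.6618, 0.0562]), (661.6, 55.8), 'd', 31.2, 'deq', np.float64(2868
[... 2075 characters left out ...]
46, -0.6584]), (544.0, -657.7), 'd', 104.5, 'deq', np.float64(63728.0))
(array([428.6,  86.4]), array([ 0.348 , -1.1641]), (371.7, -1229.5), 'd', 399.0, 'deq', np.float64(92371.0))
(array([434.1,  44.6]), array([ 0.4586, -2.0457]), (469.8, -2055.4), 'd', 627.5, 'deq', np.float64(497026.1))
(array([260.2,  22.9]), array([ 1.6791, -2.0783]), (1678.2, -2100.0), 'd', 257.6, 'deq', np.float64(152328.3))
small [[0.662 0.057 0.058]] [133 134 134]
large [[ 0.655 -0.053  0.058]] [133 134 131]
med [[ 0.432 -0.049  0.058]] [132 134 128]
[[ 0.642 -0.357  0.08 ]
 [ 0.41  -0.316  0.08 ]
 [ 0.666 -0.154  0.08 ]
 [ 0.389  0.186  0.08 ]
 [ 0.395  0.353  0.08 ]
 [ 0.623  0.341  0.08 ]
 [ 0.615  0.174  0.08 ]]
```

View pics/crop0.png

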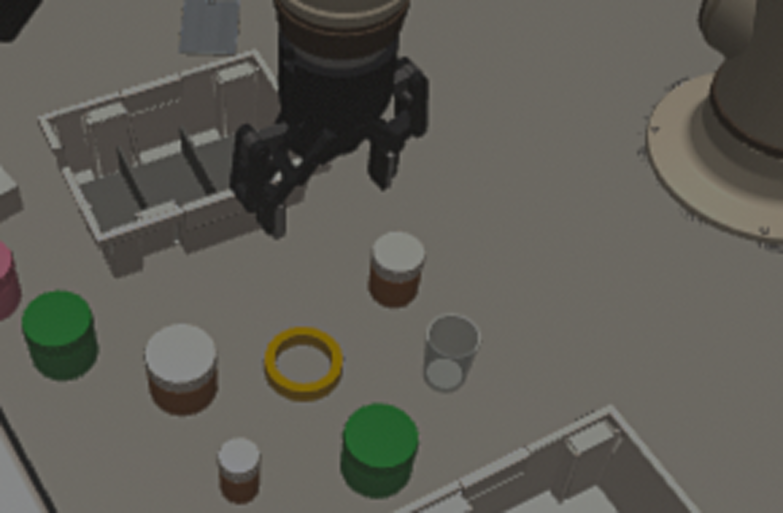

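View pics/crop1.png

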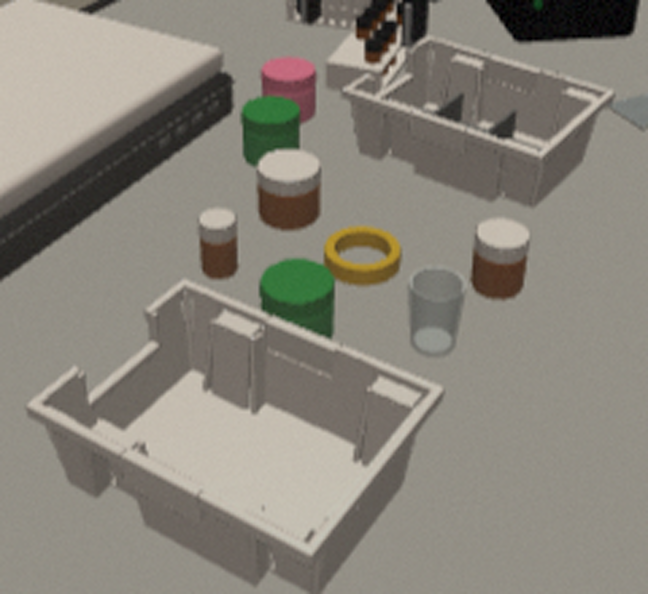

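Call:
play_rows:
  commands: "1 -5 -40 20 0;1 -10 -80 40 0;1 -15 -120 60 0;1 -20 -160 80 0;1 -25 -200 80 0;1 -30 -240 80 0;1 -30 -280 80 0;1 -30 -320 80 0;1 -30 -330 80 0;1 -30 -330 80 0"

```text
time: 0.98
ee_pos: [0.5193, -0.3338, 0.3094]
tcp_rot: [-179.9, -0.0, 89.8]
wrist_force: [-0.8, 0.0, 0.1]
opening: 0.0851
```

```bash
python3 - <<'E'
from h import *
im,p,o=shot('wrist','w1'); print(o['time'],o['ee_pos'],o['tcp_rot'],np.abs(o['qd']).max())
shot('scene','s1')
E
```

```text
0.9833 [ 0.51928763 -0.33383277  0.30943729] [-1.79879578e+02 -3.64229965e-02  8.97655701e+01] 3.344151800618861
```

View pics/w1.png

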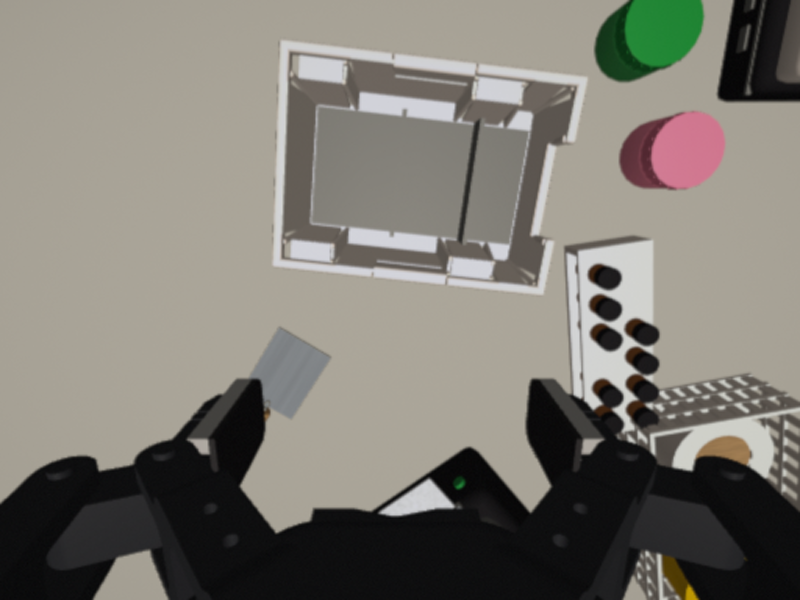

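View pics/s1.png

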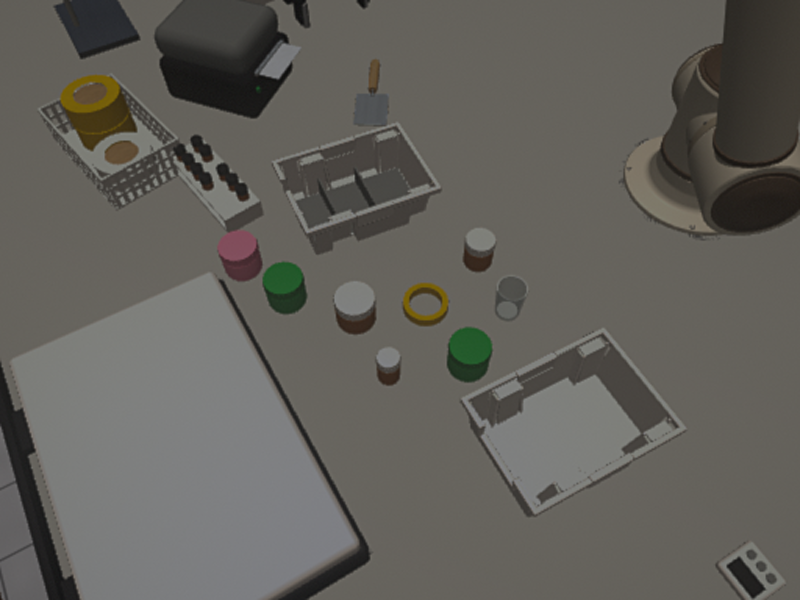

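```bash
cat >> h.py <<'E'
def tote_rect(pose,im,roi,z=0.08,lo=None,dbg=None):
    """outer rim contour in roi (u0,v0,u1,v1) cast on rim plane -> minAreaRect"""
    u0,v0,u1,v1=roi; g=cv2.cvtColor(im,cv2.COLOR_RGB2GRAY)[v0:v1,u0:u1]
    if lo is None: lo,_=cv2.threshold(g,0,255,cv2.THRESH_OTSU)
    m=cv2.morphologyEx((g>lo).astype(np.uint8),cv2.MORPH_CLOSE,np.ones((3,3)))
    cs,_=cv2.findContours(m,cv2.RETR_EXTERNAL,cv2.CHAIN_APPROX_NONE); c=max(cs,key=lambda c:cv2.boundingRect(c)[2]*cv2.boundingRect(c)[3])[:,0]+[u0,v0]
    w=on_z(pose,c,z)[:,:2]*1000
    (x,y),(a,b),t=cv2.minAreaRect(w.astype(np.float32))
    if a<b: a,b,t=b,a,t+90
    t=(t+90)%180-90
    return np.round([x,y,a,b,t,lo],1)
E
python3 - <<'E'
from h import *
o=get_obs(); p=cam_pose('wrist',o); im=np.load('pics/w1.npy')
for lo in (170,180,190,200): print(tote_rect(p,im,(165,15,392,200),lo=lo))
s=.64
P=on_z(p,np.array([(281,41),(587,78),(543,293),(274,265)])*s,.08)[:,:2]*1000
print(P.round(1),P.mean(0)); 
for i in range(4): d=P[(i+1)%4]-P[i]; print(np.hypot(*d).round(1),np.degrees(np.arctan2(d[1],d[0])).round(1))
# floor outline
F=on_z(p,np.array([(317,107),(530,130),(512,258),(311,222)])*s,.003)[:,:2]*1000; print(F.round(1),F.mean(0))
D=on_z(p,np.array([(477,121),(462,241)])*s,.039)[:,:2]*1000; print('div',D.round(1))
p2=cam_pose('scene'); P=on_z(p2,np.array([(274,163),(400,125),(440,186),(313,246)])*s,.08)[:,:2]*1000
print('scene',P.round(1),P.mean(0))
for i in range(4): d=P[(i+1)%4]-P[i]; print(np.hypot(*d).round(1),np.degrees(np.arctan2(d[1],d[0])).round(1))
for nm,uv,z in [('green1',(285,275),.06),('green2',(470,344),.06),('pink',(240,244),.06),('tape',(426,302),.01),('beaker',(508,311),0)]: print(nm,on_z(p2,np.array(uv)*s,z).round(3))
E
```

```text
[ 540.1 -254.6  236.7  174.1   -6.4  170. ]
[ 539.7 -254.6  235.5  173.1   -6.4  180. ]
[ 539.9 -254.6  234.5  172.2   -6.4  190. ]
[ 539.9 -254.5  233.5  171.    -6.3  200. ]
[[ 433.5 -157. ]
 [ 666.  -182.8]
 [ 647.2 -352. ]
 [ 415.3 -326.9]] [ 540.51932309 -254.70296081]
233.9 -6.3
170.2 -96.3
233.3 173.8
170.9 83.9
[[ 445.7 -190.7]
 [ 647.2 -211.4]
 [ 638.6 -333.8]
 [ 434.3 -297. ]] [ 541.44672907 -258.21748838]
div [[ 590.3 -207.9]
 [ 581.3 -311.9]]
scene [[ 646.2 -351.3]
 [ 416.7 -322.3]
 [ 434.7 -163.8]
 [ 669.2 -158.5]] [ 541.71385007 -248.96490929]
231.3 172.8
159.5 83.5
234.6 1.3
194.2 -96.8
green1 [[ 0.726 -0.145  0.06 ]]
green2 [[0.551 0.099 0.06 ]]
pink [[ 0.761 -0.236  0.06 ]]
tape [[ 0.548 -0.021  0.01 ]]
beaker [[0.443 0.054 0.   ]]
```

Call:
play_rows:
  commands: "1 -10 35 -15 7;1 -20 70 -30 14;1 -30 105 -45 21;1 -42 140 -60 28;1 -54 175 -75 35;1 -66 210 -95 42;1 -78 240 -115 49;1 -88 262 -130 56;1 -93 275 -140 63;1 -93 278 -150 70"

```text
time: 1.92
ee_pos: [0.4254, -0.0489, 0.161]
tcp_rot: [180.0, 0.0, 160.6]
wrist_force: [-0.0, 0.9, -0.3]
opening: 0.0851
```

Call:
play_rows:
  commands: "1 0 0 -15 6.8;1 0 0 -30 13.6;1 0 0 -30 13.6;1 0 0 -30 13.6;1 0 0 -30 13.6"

```text
time: 2.33
ee_pos: [0.4271, -0.0515, 0.1323]
tcp_rot: [180.0, 0.1, 173.4]
wrist_force: [-0.2, 0.4, 0.2]
opening: 0.0854
```

```bash
python3 - <<'E'
from h import *
im,p,o=shot('wrist','w2'); print(o['time'],o['ee_pos'],o['tcp_rot'],o['q'].round(1))
for lo in (170,185):
  for l in lids(im,p,lo=lo): print(l)
E
```

```text
2.3333 [ 0.4270812  -0.05153425  0.13227782] [1.79994734e+02 6.38029811e-02 1.73421975e+02] [ -6.9 -12.4 -17.3  85.    0.   -0.3]
(array([ 16.1, 277.5]), array([ 0.467 , -0.2616]), (468.3, -261.3), 'd', 39.6, 'deq', np.float64(21032.1))
(array([ 66.9, 250.5]), array([ 0.4471, -0.2102]), (452.7, -220.2), 'd', 95.5, 'deq', np.float64(38469.8))
(array([251.5, 206.3]), array([ 0.4266, -0.0515]), (427.0, -51.6), 'd', 46.9, 'deq', np.float64(45764.9))
(array([ 16.2, 277.8]), array([ 0.4673, -0.2616]), (468.2, -261.7), 'd', 37.4, 'deq', np.float64(19004.4))
(array([ 67.1, 250.3]), array([ 0.447, -0.21 ]), (453.8, -221.0), 'd', 94.7, 'deq', np.float64(34132.0))
(array([251.7, 206.2]), array([ 0.4265, -0.0514]), (426.7, -51.5), 'd', 45.8, 'deq', np.float64(44794.5))
```

View pics/w2.png

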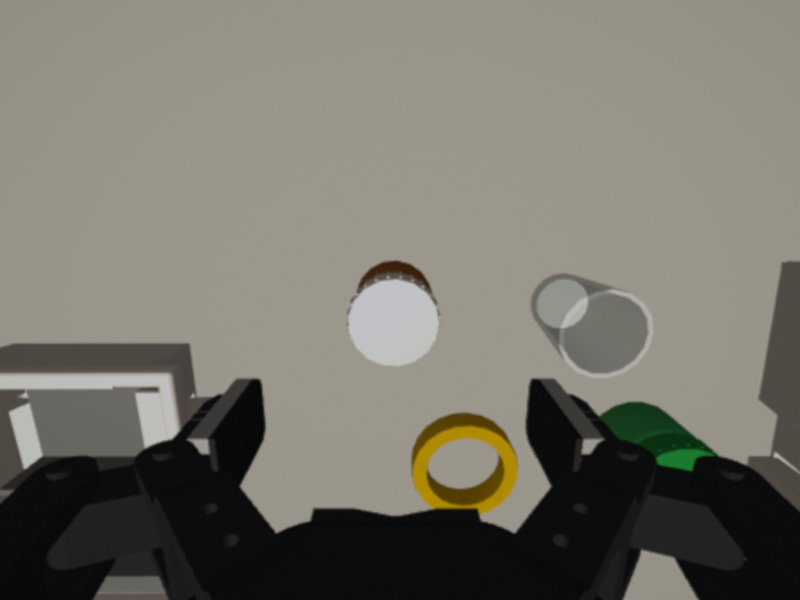

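Call:
play_rows:
  commands: "0.9 0 0 -30 0;0.9 0 0 -60 0;0.9 0 0 -85 0;0.9 0 0 -105 0;0.9 0 0 -115 0;0.9 0 0 -115 0;0.3 0 0 -115 0;0.3 0 0 -115 0;0.3 0 0 -115 0;0.3 0 0 -115 0"
  force: 40

```text
time: 3.22
ee_pos: [0.4282, -0.0522, 0.0182]
tcp_rot: [-180.0, 0.2, 173.6]
wrist_force: [-1.3, -0.8, 7.5]
opening: 0.0471
```

Call:
play_rows:
  commands: "0.3 0 0 0 0;0.3 0 0 0 0;0.3 0 0 0 0"

```text
time: 3.47
ee_pos: [0.4282, -0.0522, 0.0182]
tcp_rot: [-180.0, 0.2, 173.6]
wrist_force: [-1.6, -1.0, 6.8]
opening: 0.0472
```

Call:
play_rows:
  commands: "0.3 0 0 20 0;0.3 0 0 50 0;0.3 0 0 80 0;0.3 0 0 110 0;0.3 0 0 120 0;0.3 20 -30 125 0;0.3 40 -62 130 0;0.3 60 -95 130 0;0.3 80 -128 130 0;0.3 100 -160 130 0"

```text
time: 4.3
ee_pos: [0.5278, -0.2139, 0.1464]
tcp_rot: [-180.0, 0.0, 173.6]
wrist_force: [0.9, 1.0, -0.6]
opening: 0.0471
```

Call:
play_rows:
  commands: "0.3 15 -24 0 0;0.3 24 -38 0 0;0.3 28 -44 0 0;0.3 28 -44 0 0;0.3 28 -44 0 0"

```text
time: 4.72
ee_pos: [0.5547, -0.2555, 0.1461]
tcp_rot: [180.0, -0.0, 173.6]
wrist_force: [-0.0, 0.2, -0.7]
opening: 0.0473
```

```bash
python3 - <<'E'
from h import *
im,p,o=shot('wrist','w3'); print(o['time'],o['ee_pos'],o['tcp_rot'],o['wrist_force'],o['opening'])
shot('side','d3')
for l in lids(im,p,z=o['ee_pos'][2]+.042,lo=185): print(l)
E
```

```text
4.7167 [ 0.5546833  -0.25554915  0.14607333] [ 1.79973518e+02 -4.21781895e-02  1.73587529e+02] [-0.01306914  0.17431036 -0.68093872] 0.0472570702884485
(array([141.7, 351. ]), array([ 0.5778, -0.3061]), (578.8, -305.8), 'd', 18.1, 'deq', np.float64(6990.1))
(array([479.2, 279.4]), array([ 0.5587, -0.1631]), (558.9, -163.1), 'd', 26.8, 'deq', np.float64(26194.1))
(array([348.2, 250.5]), array([ 0.5397, -0.2154]), (540.1, -215.3), 'd', 16.5, 'deq', np.float64(7694.9))
(array([143.4, 255.6]), array([ 0.5329, -0.2954]), (533.4, -295.6), 'd', 21.4, 'deq', np.float64(8962.7))
(array([332.9, 239.2]), array([ 0.5343, -0.2211]), (536.9, -222.1), 'd', 16.4, 'deq', np.float64(8862.9))
(array([160.1, 243.5]), array([ 0.5285, -0.2879]), (530.7, -288.4), 'd', 19.2, 'deq', np.float64(11492.6))
(array([309.1, 154.3]), array([ 0.5007, -0.2284]), (501.0, -228.4), 'd', 31.6, 'deq', np.float64(14078.9))
(array([185.1, 154.3]), array([ 0.4958, -0.2722]), (496.0, -272.2), 'd', 31.6, 'deq', np.float64(14084.8))
(array([345.4,  71.9]), array([ 0.4749, -0.2149]), (474.8, -214.9), 'd', 18.2, 'deq', np.float64(12221.9))
(array([144.2,  71.5]), array([ 0.4673, -0.2807]), (467.3, -280.4), 'd', 18.1, 'deq', np.float64(12181.4))
```

View pics/w3.png

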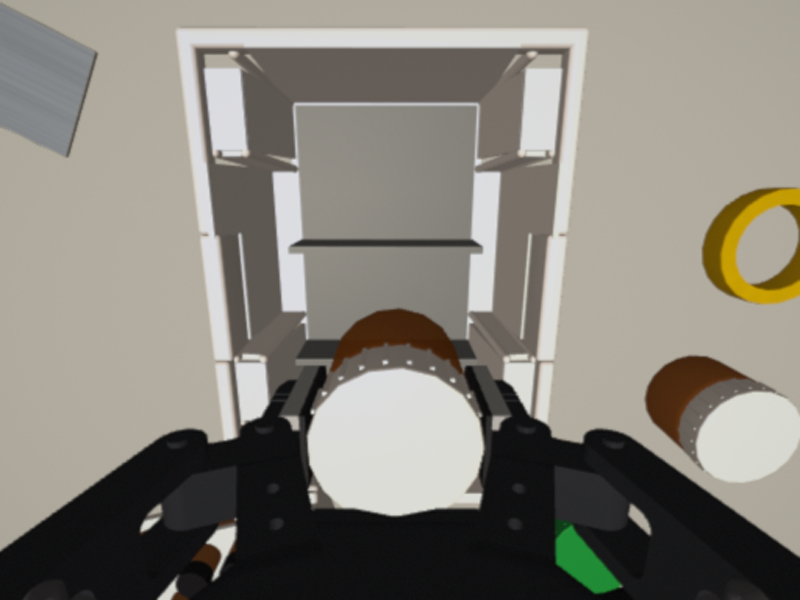

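View pics/d3.png

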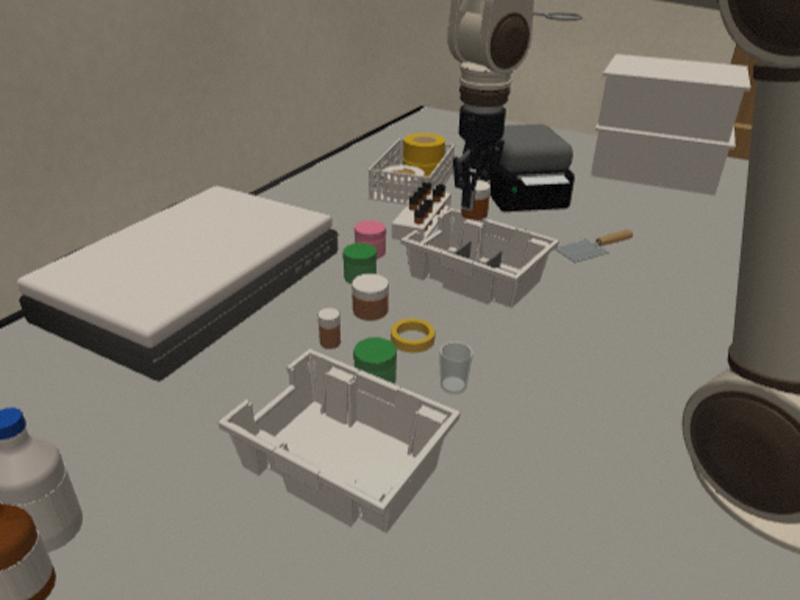

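```bash
python3 - <<'E'
from h import *
p=cam_pose('wrist',get_obs()); im=np.load('pics/w3.npy')
def tf(P): d=P[:,:2]*1000-[540,-254.6]; t=np.radians(-6.4); return (d@np.array([[np.cos(t),-np.sin(t)],[np.sin(t),np.cos(t)]])).round(1)
print(tf(on_z(p,np.array([(291,246),(482,246),(298,341),(480,341)])*.64,.039)))
print(tf(on_z(p,np.array([(180,31),(586,31)])*.64,.08)))
print(tf(np.array([[.5547,-.2555,0]])))
E
```

```text
[[-21.1 -56.6]
 [-21.1  51.6]
 [ 35.9 -56. ]
 [ 36.   53.4]]
[[-116.5  -87.7]
 [-116.5   82.2]]
[[14.7  0.7]]
```

```bash
python3 - <<'E'
from h import *
p=cam_pose('wrist',get_obs()); im=np.load('pics/w3.npy')
t=np.radians(-6.4);R=np.array([[np.cos(t),-np.sin(t)],[np.sin(t),np.cos(t)]])
for x in (-21,-17,47,51):
  for z in (3,39): print(x,z,(proj(p,np.r_[R@[x,-40]+[540,-254.6],z]/1000)/.64).round(0))
save(cv2.resize(im[130:260,150:350],None,fx=4,fy=4,interpolation=cv2.INTER_CUBIC),'c3')
p1=cam_pose('scene'); s=.64
E
```

```text
-21 3 [[329. 239.]]
-21 39 [[320. 246.]]
-17 3 [[330. 245.]]
-17 39 [[321. 253.]]
47 3 [[333. 338.]]
47 39 [[325. 358.]]
51 3 [[334. 344.]]
51 39 [[326. 364.]]
```

View pics/c3.png

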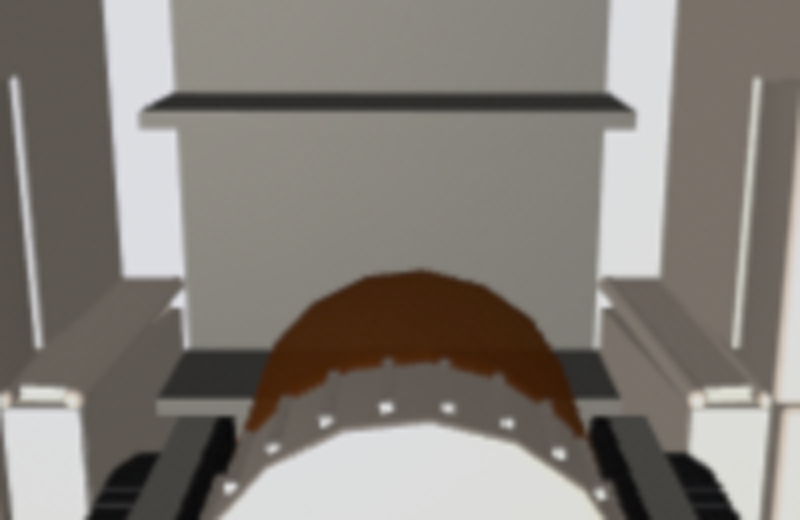

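Call:
play_rows:
  commands: "0.3 0 0 -30 0;0.3 0 0 -60 0;0.3 0 0 -85 0;0.3 0 0 -105 0;0.3 0 0 -115 0;0.3 0 0 -120 0;0.3 0 0 -123 0;0.3 0 0 -124 0;0.3 0 0 -125 0;0.3 0 0 -125 0"

```text
time: 5.65
ee_pos: [0.5556, -0.2562, 0.0224]
tcp_rot: [-180.0, 0.1, 173.6]
wrist_force: [0.4, 0.9, -1.0]
opening: 0.0471
```

Call:
play_rows:
  commands: "0.3 0 0 -1 0;0.3 0 0 -2 0;0.3 0 0 -2 0;0.68 0 0 -2 0;0.68 0 0 -2 0;0.68 0 0 -2 0"

```text
time: 6.15
ee_pos: [0.5551, -0.2561, 0.0195]
tcp_rot: [-180.0, 0.0, 173.6]
wrist_force: [0.8, 0.5, 1.1]
opening: 0.0583
```

Call:
play_rows:
  commands: "0.68 0 0 20 0;0.68 0 0 50 0;0.68 0 0 85 0;1 0 0 115 0;1 10 20 120 0;1 26 55 120 0;1 43 90 120 0;1 60 125 120 0;1 76 158 120 0;1 90 184 120 0"

```text
time: 6.98
ee_pos: [0.6457, -0.0694, 0.1392]
tcp_rot: [180.0, 0.0, 173.7]
wrist_force: [0.2, -0.1, -1.5]
opening: 0.0853
```

Call:
play_rows:
  commands: "1 6 12 0 0;1 8 16 0 0;1 8 16 0 0;1 8 16 0 0"

```text
time: 7.32
ee_pos: [0.6526, -0.057, 0.1392]
tcp_rot: [-180.0, -0.0, 173.6]
wrist_force: [-0.3, -0.3, 0.1]
opening: 0.0851
```

```bash
python3 - <<'E'
from h import *
im,p,o=shot('wrist','w4'); print(o['time'],o['ee_pos'],o['tcp_rot'])
for l in lids(im,p,lo=185): print(l)
im,p,o=shot('scene','s4')
for l in lids(im,p,z=.061,lo=125,amin=60): 
  if abs(l[1][1])<.3:print(l)
E
```

```text
7.3167 [ 0.65260146 -0.05702186  0.13916405] [-1.79977324e+02 -2.63319309e-02  1.73567711e+02]
(array([ 23.8, 223.3]), array([ 0.647, -0.25 ]), (647.3, -249.1), 'd', 43.4, 'deq', np.float64(15003.9))
(array([391.4, 197.9]), array([0.6597, 0.058 ]), (660.0, 57.8), 'd', 32.3, 'deq', np.float64(31097.6))
(array([253.5, 203.7]), array([ 0.6522, -0.0554]), (652.8, -55.5), 'd', 60.3, 'deq', np.float64(59298.1))
(array([ 64.2, 200.6]), array([ 0.6326, -0.2106]), (624.6, -221.8), 'd', 104.1, 'deq', np.float64(38429.6))
(array([51.1, 64.9]), array([ 0.5312, -0.1899]), (533.6, -190.1), 'd', 88.8, 'deq', np.float64(26644.7))
(array([248. , 228.1]), array([0.6625, 0.0575]), (662.3, 57.3), 'd', 31.1, 'deq', np.float64(29072.6))
(array([226.2, 190.3]), array([ 0.6559, -0.0551]), (655.7, -55.3), 'd', 59.0, 'deq', np.float64(54852.8))
(array([193.8, 136.1]), array([ 0.6476, -0.2438]), (637.3, -250.1), 'd', 102.2, 'deq', np.float64(26745.8))
(array([433.7, 125.5]), array([0.1002, 0.039 ]), (55.1, 26.1), 'd', 219.0, 'deq', np.float64(109667.7))
(array([262.8, 111.6]), array([ 0.4516, -0.228 ]), (475.8, -268.1), 'd', 208.4, 'deq', np.float64(37779.3))
```

View pics/w4.png

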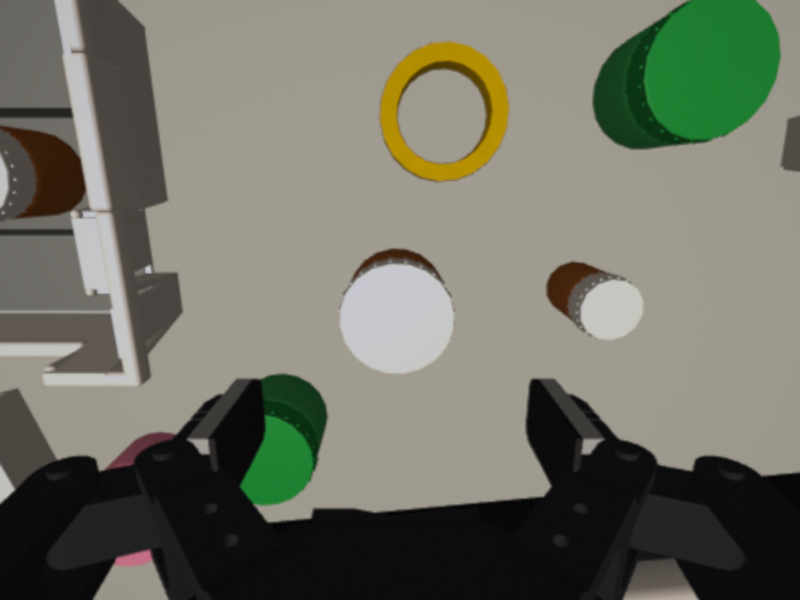

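View pics/s4.png

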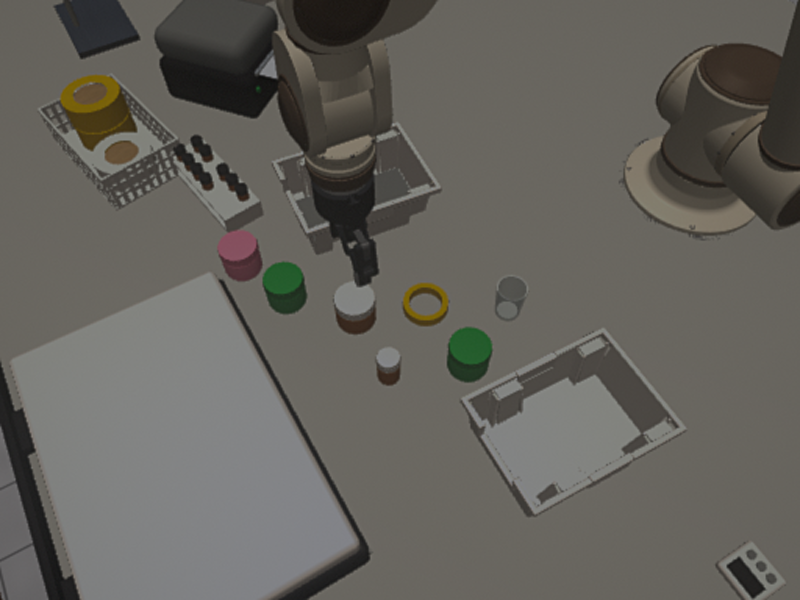

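Call:
play_rows:
  commands: "1 0 1 -30 0;1 0 1 -60 0;1 0 1 -85 0;1 0 1 -105 0;1 0 1 -118 0;1 0 1 -123 0;1 0 1 -123 0;0.5 0 1 -123 0;0.5 0 1 -123 0;0.5 0 1 -123 0"
  force: 40

```text
time: 8.25
ee_pos: [0.6541, -0.0553, 0.0184]
tcp_rot: [-180.0, 0.2, 173.6]
wrist_force: [-0.6, -2.0, 5.8]
opening: 0.0614
```

Call:
play_rows:
  commands: "0.5 0 0 0 0;0.5 0 0 0 0;0.5 0 0 25 0;0.5 0 0 60 0;0.5 0 0 95 0;0.5 0 0 125 0;0.5 -14 -12 130 0;0.5 -40 -45 130 0;0.5 -65 -75 130 0;0.5 -90 -102 130 0"

```text
time: 9.08
ee_pos: [0.562, -0.1579, 0.1467]
tcp_rot: [-180.0, 0.0, 173.7]
wrist_force: [1.0, -0.5, -1.8]
opening: 0.0612
```

Call:
play_rows:
  commands: "0.5 -25 -27 0 0;0.5 -50 -54 0 0;0.5 -72 -78 0 0;0.5 -82 -89 0 0;0.5 -84 -91 0 0;0.5 -84 -91 0 0"

```text
time: 9.58
ee_pos: [0.4787, -0.2486, 0.1468]
tcp_rot: [-180.0, 0.1, 173.5]
wrist_force: [0.3, 0.6, -1.4]
opening: 0.061
```

```bash
python3 - <<'E'
from h import *
im,p,o=shot('wrist','w5'); print(o['time'],o['ee_pos'],o['tcp_rot'])
shot('scene','s5')
E
```

```text
9.5833 [ 0.47865716 -0.24862103  0.14683998] [-1.79989385e+02  5.01918734e-02  1.73500557e+02]
```

View pics/w5.png

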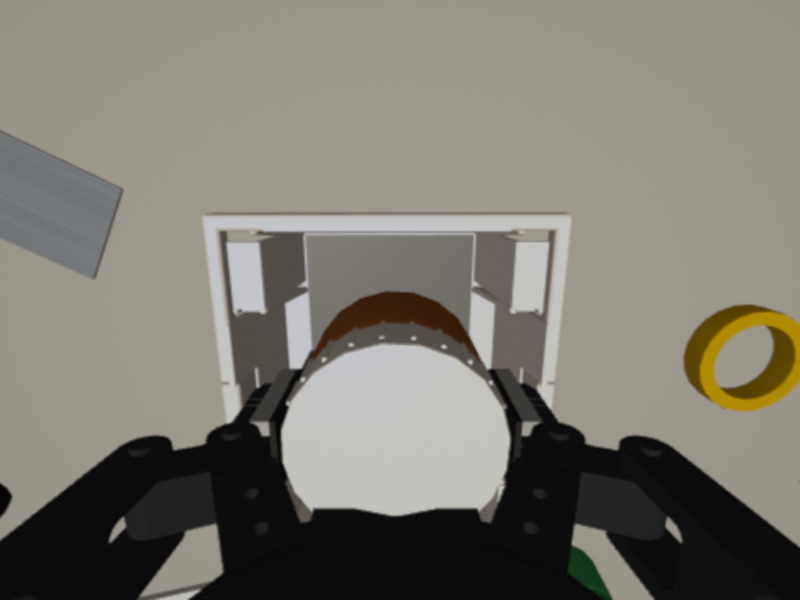

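View pics/s5.png

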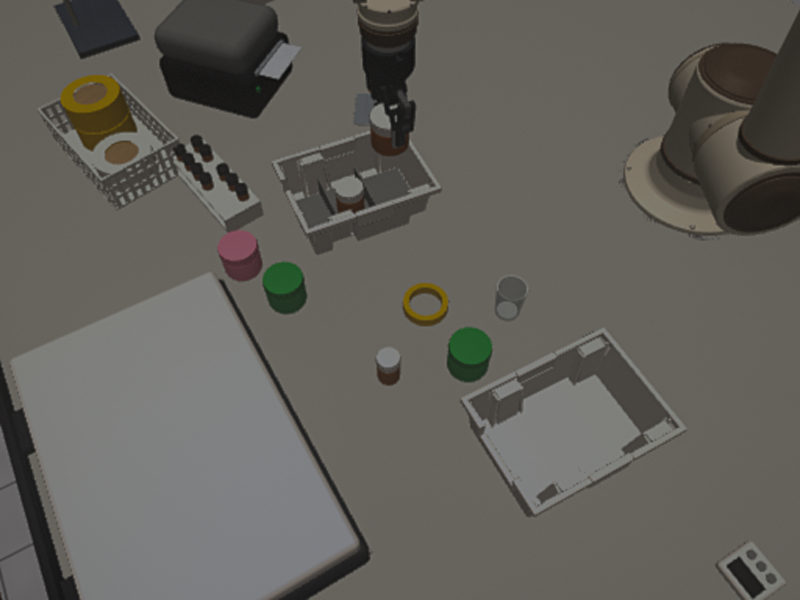

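Call:
play_rows:
  commands: "0.5 0 -2 -30 0;0.5 0 -2 -60 0;0.5 0 -2 -85 0;0.5 0 -2 -105 0;0.5 0 -2 -115 0;0.5 0 -2 -120 0;0.5 0 -2 -123 0;0.5 0 -2 -125 0;0.5 0 -2 -126 0;0.5 0 -2 -127 0"

```text
time: 10.52
ee_pos: [0.4798, -0.2501, 0.0215]
tcp_rot: [-180.0, 0.1, 173.6]
wrist_force: [-6.5, 4.5, 15.3]
opening: 0.0611
```

Call:
play_rows:
  commands: "0.5 0 0 0 0;0.84 0 0 0 0;0.84 0 0 0 0;0.84 0 0 0 0"

```text
time: 10.85
ee_pos: [0.4795, -0.2503, 0.02]
tcp_rot: [-180.0, 0.1, 173.6]
wrist_force: [-0.8, -0.3, 0.4]
opening: 0.0714
```

Call:
play_rows:
  commands: "0.84 0 0 20 0;0.84 0 0 50 0;0.84 0 0 85 0;0.84 0 0 115 0;0.84 12 20 120 0;0.84 30 52 120 0;0.84 50 85 120 0;0.84 70 119 120 0;0.84 90 153 120 0;0.84 110 187 120 0"

```text
time: 11.68
ee_pos: [0.5899, -0.0614, 0.1397]
tcp_rot: [-180.0, 0.0, 173.6]
wrist_force: [0.9, -1.1, -1.3]
opening: 0.0716
```

Call:
play_rows:
  commands: "0.84 18 31 0 0;0.84 36 62 0 0;0.84 54 93 0 0;0.84 66 112 0 0;0.84 71 120 0 0;0.84 71 120 0 0;0.84 71 120 0 0"

```text
time: 12.27
ee_pos: [0.6598, 0.0566, 0.139]
tcp_rot: [-180.0, -0.0, 173.6]
wrist_force: [-0.5, 0.4, -0.6]
opening: 0.0716
```

```bash
python3 - <<'E'
from h import *
im,p,o=shot('wrist','w6'); print(o['time'],o['ee_pos'],o['tcp_rot'])
for l in lids(im,p,lo=185): print(l)
E
```

```text
12.2667 [0.65978088 0.05660595 0.1390432 ] [-1.79973791e+02 -3.30344720e-02  1.73619019e+02]
(array([253.2, 204.7]), array([0.6598, 0.0579]), (659.8, 57.8), 'd', 32.2, 'deq', np.float64(31154.4))
```

View pics/w6.png

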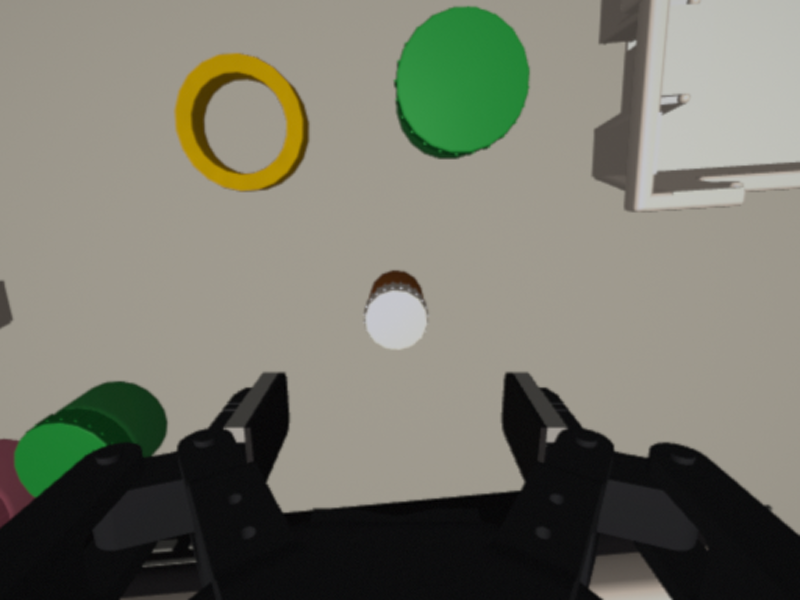

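Call:
play_rows:
  commands: "0.65 0 1 -30 0;0.65 0 1 -60 0;0.65 0 1 -85 0;0.65 0 1 -105 0;0.65 0 1 -117 0;0.65 0 1 -121 0;0.65 0 1 -121 0;0.2 0 1 -121 0;0.2 0 1 -121 0;0.2 0 1 -121 0"
  force: 35

```text
time: 13.15
ee_pos: [0.661, 0.0579, 0.0204]
tcp_rot: [180.0, 0.2, 173.6]
wrist_force: [-1.5, -1.7, 5.3]
opening: 0.0329
```

Call:
play_rows:
  commands: "0.2 0 0 0 0;0.2 0 0 0 0;0.2 0 0 25 0;0.2 0 0 60 0;0.2 0 0 95 0;0.2 0 0 125 0;0.2 -2 -20 130 0;0.2 -6 -60 130 0;0.2 -10 -100 130 0;0.2 -14 -140 130 0"

```text
time: 13.98
ee_pos: [0.6459, -0.0829, 0.1491]
tcp_rot: [-180.0, 0.1, 173.7]
wrist_force: [-0.1, 0.7, -1.3]
opening: 0.0335
```

Call:
play_rows:
  commands: "0.2 -6 -40 0 0;0.2 -12 -80 0 0;0.2 -19 -120 0 0;0.2 -25 -155 0 0;0.2 -29 -176 0 0;0.2 -30 -183 0 0;0.2 -30 -183 0 0"

```text
time: 14.57
ee_pos: [0.6156, -0.2667, 0.1484]
tcp_rot: [-180.0, 0.0, 173.5]
wrist_force: [0.2, 0.8, -1.0]
opening: 0.0331
```

```bash
python3 - <<'E'
from h import *
im,p,o=shot('wrist','w7'); print(o['time'],o['ee_pos'],o['tcp_rot'])
g=cv2.cvtColor(im,cv2.COLOR_RGB2GRAY)
for l in lids(im,p,z=.061,lo=185): print(l)
E
```

```text
14.5667 [ 0.61560157 -0.26668939  0.14842082] [-1.79993539e+02  1.20123002e-02  1.73459187e+02]
(array([ 51.7, 313. ]), array([ 0.7031, -0.4693]), (705.8, -466.2), 'd', 62.6, 'deq', np.float64(23804.8))
(array([ 81.6, 292.5]), array([ 0.6843, -0.4347]), (683.5, -433.1), 'd', 66.6, 'deq', np.float64(22254.7))
(array([252.6, 284.7]), array([ 0.6952, -0.2751]), (696.1, -275.2), 'd', 73.1, 'deq', np.float64(70897.6))
(array([211.7, 205.6]), array([ 0.6143, -0.3008]), (612.2, -297.1), 'd', 51.1, 'deq', np.float64(14745.4))
(array([309.2, 200.4]), array([ 0.6192, -0.2179]), (618.3, -218.2), 'd', 20.2, 'deq', np.float64(14413.0))
(array([356., 211.]), array([ 0.6342, -0.179 ]), (632.4, -186.0), 'd', 101.2, 'deq', np.float64(36544.1))
(array([342. , 175.7]), array([ 0.6013, -0.1897]), (602.1, -190.2), 'd', 44.6, 'deq', np.float64(28513.3))
(array([160.9, 173.4]), array([ 0.5822, -0.3382]), (585.2, -338.5), 'd', 44.1, 'deq', np.float64(27785.9))
(array([257.3, 126.1]), array([ 0.5537, -0.2549]), (554.3, -254.9), 'd', 47.5, 'deq', np.float64(46252.3))
(array([186.3,  88.4]), array([ 0.52  , -0.3057]), (521.4, -305.8), 'd', 71.4, 'deq', np.float64(32246.3))
(array([316.8,  88.1]), array([ 0.5313, -0.2068]), (532.5, -207.3), 'd', 72.0, 'deq', np.float64(32316.5))
(array([370.3,  75.8]), array([ 0.5279, -0.1663]), (530.0, -166.1), 'd', 106.4, 'deq', np.float64(34587.4))
(array([254.5,  25.6]), array([ 0.4835, -0.2491]), (478.9, -248.7), 'd', 61.2, 'deq', np.float64(51767.9))
(array([140.5, 143.8]), array([ 0.5612, -0.35  ]), (558.3, -341.3), 'd', 204.6, 'deq', np.float64(49777.2))
```

View pics/w7.png

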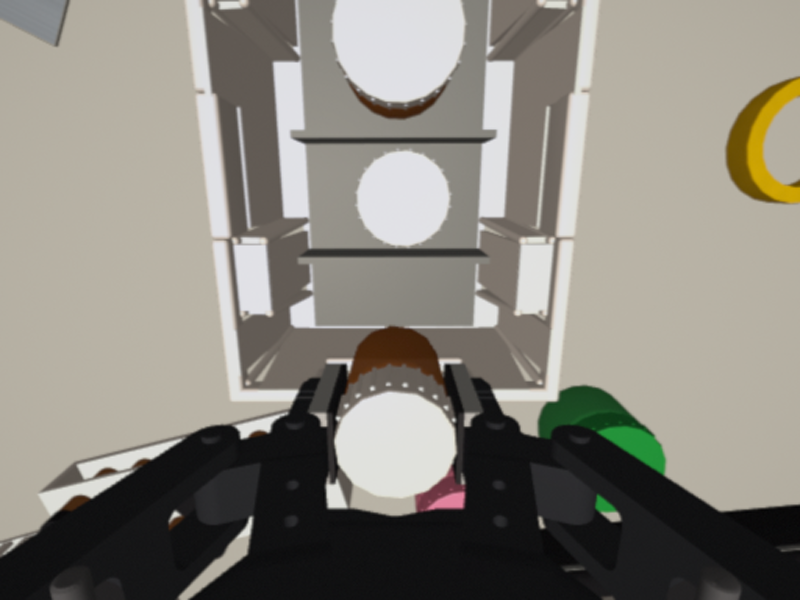

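Call:
play_rows:
  commands: "0.2 0 1 -30 0;0.2 0 1 -60 0;0.2 0 1 -85 0;0.2 0 1 -105 0;0.2 0 1 -115 0;0.2 0 1 -120 0;0.2 0 1 -123 0;0.2 0 1 -125 0;0.2 0 1 -126 0;0.2 0 1 -127 0"

```text
time: 15.45
ee_pos: [0.6169, -0.264, 0.0235]
tcp_rot: [-180.0, 0.2, 173.6]
wrist_force: [-4.0, 4.0, 12.6]
opening: 0.0331
```

Call:
play_rows:
  commands: "0.2 0 0 0 0;0.55 0 0 0 0;0.55 0 0 0 0;0.55 0 0 0 0"

```text
time: 15.78
ee_pos: [0.6163, -0.2642, 0.0218]
tcp_rot: [-180.0, 0.0, 173.6]
wrist_force: [0.4, -0.5, 0.1]
opening: 0.0469
```

Call:
play_rows:
  commands: "0.55 0 0 20 0;0.55 0 0 50 0;0.55 0 0 85 0;1 0 0 120 0;1 5 2 160 0;1 10 5 200 0;1 10 7 240 0;1 10 7 270 0;1 10 7 285 0;1 10 7 290 0"

```text
time: 16.62
ee_pos: [0.6264, -0.2572, 0.3149]
tcp_rot: [-179.9, 0.3, 173.6]
wrist_force: [-0.4, 0.1, 0.6]
opening: 0.0856
```

Call:
play_rows:
  commands: "1 0 0 0 0;1 0 0 0 0;1 0 0 0 0"

```text
time: 16.87
ee_pos: [0.6258, -0.257, 0.3092]
tcp_rot: [180.0, -0.2, 173.6]
wrist_force: [-0.8, 0.3, -0.1]
opening: 0.0853
```

```bash
python3 - <<'E'
from h import *
im,p,o=shot('wrist','w8'); print(o['time'],o['ee_pos'],o['tcp_rot'])
for l in lids(im,p,z=.061,lo=190): 
  if l[4]<70:print(l)
E
```

```text
16.8667 [ 0.62582882 -0.25700948  0.30920799] [ 1.79956882e+02 -1.56546746e-01  1.73592836e+02]
(array([246.8, 162.9]), array([ 0.6153, -0.2628]), (615.6, -262.6), 'd', 31.8, 'deq', np.float64(30279.6))
(array([296.6, 147.3]), array([ 0.6017, -0.1925]), (602.0, -192.8), 'd', 36.5, 'deq', np.float64(24228.7))
(array([190., 146.]), array([ 0.5836, -0.3372]), (583.9, -335.2), 'd', 39.1, 'deq', np.float64(25187.4))
(array([  7. , 139.6]), array([ 0.5471, -0.5825]), (546.2, -587.3), 'd', 53.5, 'deq', np.float64(34798.6))
(array([246.8, 116.5]), array([ 0.5538, -0.2555]), (554.0, -255.1), 'd', 46.0, 'deq', np.float64(44503.7))
(array([245.1,  53.4]), array([ 0.4779, -0.2486]), (478.3, -248.7), 'd', 60.1, 'deq', np.float64(58434.7))
(array([301.8,  29.1]), array([ 0.4585, -0.1759]), (458.7, -176.1), 'd', 38.0, 'deq', np.float64(24489.3))
(array([183.4,  28.8]), array([ 0.4419, -0.3208]), (442.6, -320.9), 'd', 38.3, 'deq', np.float64(23942.7))
```

View pics/w8.png

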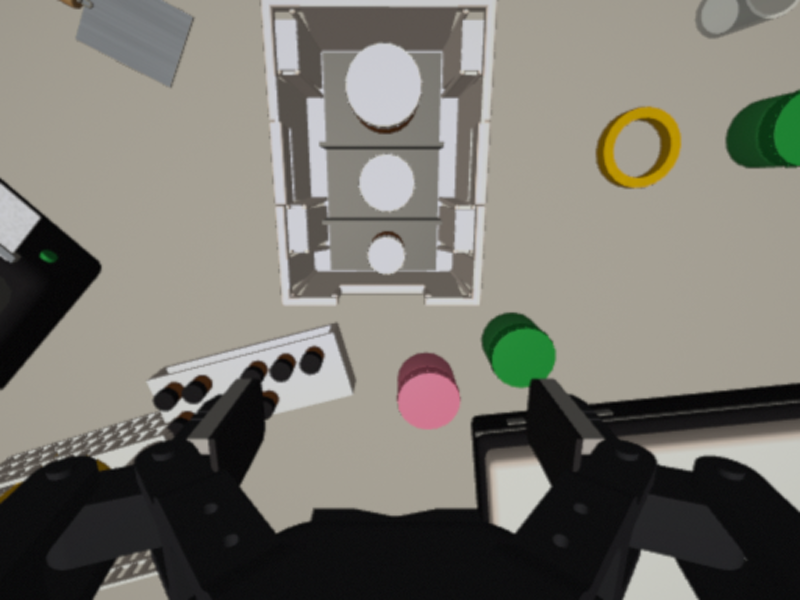

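```bash
python3 - <<'E'
from h import *
p=cam_pose('wrist',get_obs()); im=np.load('pics/w8.npy')
for lo in (165,175,185,195): print(tote_rect(p,im,(160,0,322,200),lo=lo))
P=on_z(p,np.array([(283,303),(480,303),(496,1),(264,3)])*.64,.08)[:,:2]*1000
print(P.round(1),P.mean(0))
E
```

```text
[ 540.6 -258.3  231.2  174.2   -6.5  165. ]
[ 540.6 -258.8  231.2  172.9   -6.5  175. ]
[ 540.6 -258.8  231.2  172.4   -6.5  185. ]
[ 497.1 -253.7  170.8  143.7   83.5  195. ]
[[ 644.4 -356. ]
 [ 663.7 -185.3]
 [ 436.1 -159.6]
 [ 418.3 -328.9]] [ 540.64186749 -257.45027857]
```

```bash
python3 - <<'E'
from h import *
im,p,o=shot('scene','s8'); a=np.load('pics/s1.npy'); 
im2,p2,o=shot('side','d8'); b=np.load('pics/side0.npy')
def pc(A,B,roi):
    u0,v0,u1,v1=roi; g=lambda i: np.float32(cv2.cvtColor(i,cv2.COLOR_RGB2GRAY)[v0:v1,u0:u1])
    return cv2.phaseCorrelate(g(A),g(B),cv2.createHanningWindow((u1-u0,v1-v0),cv2.CV_32F))
print(pc(a,im,(250,70,290,130)),pc(a,im,(170,80,210,165)))
print(pc(b,im2,(255,130,365,200)))
s=np.vstack([im2[120:200,250:370],b[120:200,250:370]]); save(cv2.resize(s,None,fx=3.5,fy=3.5,interpolation=cv2.INTER_CUBIC),'cmp8')
s=np.vstack([im[70:165,165:290],a[70:165,165:290]]); save(cv2.resize(s,None,fx=3.1,fy=3.1,interpolation=cv2.INTER_CUBIC),'cmp8s')
E
```

```text
((-0.08426956612364833, 0.19534040421042675), 0.6840066158771515) ((-0.08096648688483654, 0.06286648298353725), 0.8652604564030966)
((0.3127528545565781, 0.41505363020987573), 0.4156288173463609)
```

View pics/cmp8.png

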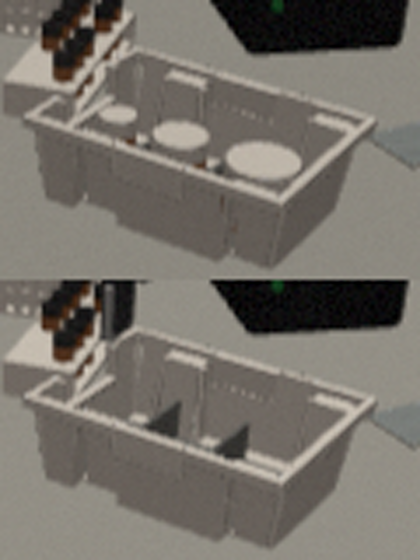

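View pics/cmp8s.png

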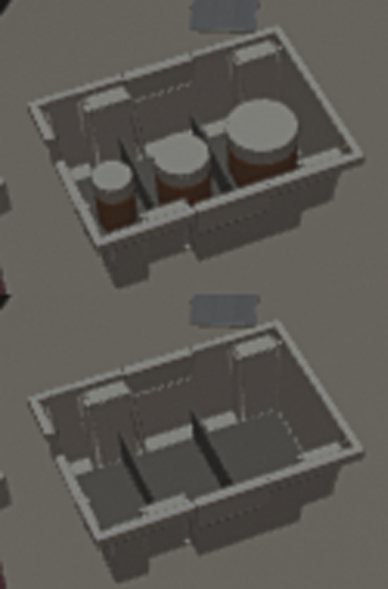

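Call:
play_rows:
  commands: "1 -10 0 0 -7;1 -20 0 0 -14;1 -30 0 0 -21;1 -40 0 0 -28;1 -50 0 0 -35;1 -60 0 0 -42;1 -70 0 0 -49;1 -80 0 0 -56;1 -90 0 0 -63;1 -100 0 0 -70"

```text
time: 17.85
ee_pos: [0.5252, -0.2569, 0.3107]
tcp_rot: [-180.0, -0.0, 103.3]
wrist_force: [0.3, -0.4, -0.6]
opening: 0.0857
```

Call:
play_rows:
  commands: "1 -10 0 0 -7;1 -20 0 0 -14;1 -30 0 0 -21;1 -40 0 0 -28;1 -50 0 0 -35;1 -60 0 0 -42;1 -70 0 0 -49;1 -75 0 0 -56;1 -75 0 0 -63;1 -75 0 0 -70"

```text
time: 18.68
ee_pos: [0.4504, -0.2569, 0.311]
tcp_rot: [-180.0, 0.0, 33.2]
wrist_force: [0.1, 0.2, -0.3]
opening: 0.0854
```

Call:
play_rows:
  commands: "1 0 0 0 -7;1 0 0 0 -14;1 0 0 0 -21;1 0 0 0 -28;1 0 0 0 -35;1 0 0 0 -40;1 0 0 0 -40;1 0 0 0 -40;1 0 0 0 -40;1 0 0 0 -40"

```text
time: 19.52
ee_pos: [0.4509, -0.257, 0.3111]
tcp_rot: [-180.0, 0.0, -6.3]
wrist_force: [-0.4, -0.1, 0.8]
opening: 0.0852
```

```bash
python3 - <<'E'
from h import *
im,p,o=shot('wrist','w9'); print(o['time'],o['ee_pos'],o['tcp_rot'],o['q'].round(1),np.abs(o['qd']).max())
for l in lids(im,p,z=.061,lo=190): 
  if l[4]<70:print(l)
E
```

```text
19.5167 [ 0.45090402 -0.25697114  0.31114819] [-1.79995795e+02  1.01641525e-02 -6.27986227e+00] [-29.7   3.4  17.4 104.1  -0.  156.6] 0.5135954764713319
(array([299.6, 168.5]), array([ 0.4426, -0.3211]), (442.5, -320.9), 'd', 34.5, 'deq', np.float64(22959.1))
(array([195., 168.]), array([ 0.4595, -0.1753]), (459.4, -175.1), 'd', 32.6, 'deq', np.float64(21112.4))
(array([245.6, 148. ]), array([ 0.4791, -0.249 ]), (478.7, -249.0), 'd', 58.4, 'deq', np.float64(57055.1))
(array([181.8,  99.7]), array([ 0.5508, -0.173 ]), (550.0, -173.9), 'd', 62.4, 'deq', np.float64(17918.8))
(array([243.6,  89.7]), array([ 0.5543, -0.2554]), (554.2, -255.1), 'd', 44.4, 'deq', np.float64(43095.8))
(array([189.4,  55.6]), array([ 0.6021, -0.1919]), (602.2, -191.8), 'd', 33.8, 'deq', np.float64(22640.2))
(array([304.9,  56.3]), array([ 0.5852, -0.3371]), (585.9, -335.3), 'd', 36.5, 'deq', np.float64(23231.1))
(array([243.9,  36.5]), array([ 0.6159, -0.2631]), (615.8, -263.1), 'd', 30.0, 'deq', np.float64(28893.1))
```

View pics/w9.png

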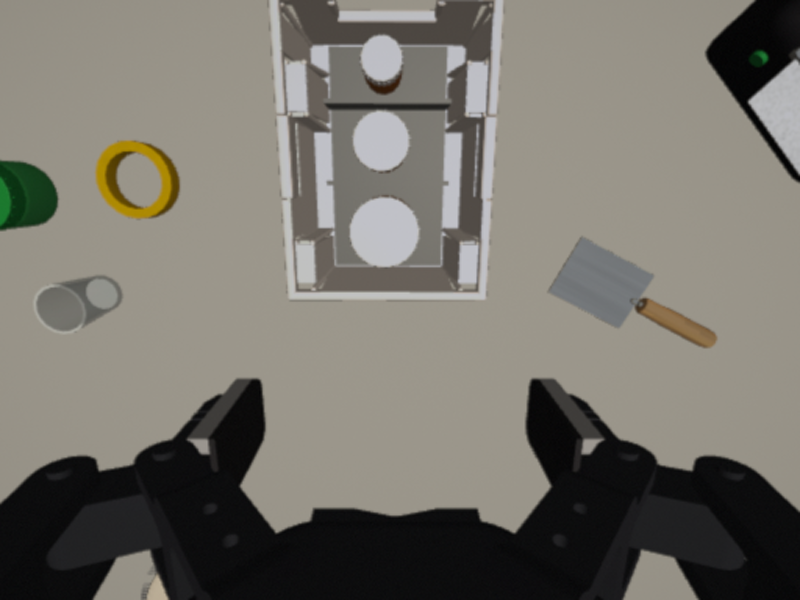

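```bash
python3 - <<'E'
from h import *
p=cam_pose('wrist',get_obs()); im=np.load('pics/w9.npy')
for lo in (155,165,175,185): print(tote_rect(p,im,(165,0,330,200),lo=lo))
P=on_z(p,np.array([(288,299),(487,299)])*.64,.08)[:,:2]*1000
print(P.round(1),P.mean(0))
# plain-end mid from w8? ; scoop end corners (w8) vs plain corners (w9)
E
```

```text
[ 535.8 -258.3  226.5  174.4   -6.4  155. ]
[ 535.8 -258.   226.7  172.9   -6.4  165. ]
[ 535.9 -258.3  226.8  171.7   -6.5  175. ]
[ 496.7 -253.7  170.4  145.3   83.5  185. ]
[[ 432.4 -159.7]
 [ 413.1 -332.7]] [ 422.73049858 -246.17869322]
```

Call:
play_rows:
  commands: "1 10 20 0 7;1 20 40 0 14;1 30 60 0 21;1 40 80 0 28;1 50 100 0 35;1 60 120 0 42;1 70 140 0 49;1 80 160 0 56;1 90 180 0 63;1 100 200 0 70"

```text
time: 20.4
ee_pos: [0.5514, -0.056, 0.3113]
tcp_rot: [180.0, -0.0, 64.0]
wrist_force: [-0.5, -0.1, 0.1]
opening: 0.0852
```

Call:
play_rows:
  commands: "1 5 20 0 7;1 10 40 0 14;1 15 60 0 21;1 20 80 0 28;1 25 100 0 35;1 30 120 0 42;1 35 140 0 49;1 40 160 0 56;1 45 180 0 63;1 45 200 0 70"

```text
time: 21.23
ee_pos: [0.5965, 0.144, 0.3107]
tcp_rot: [-180.0, -0.0, 134.0]
wrist_force: [-0.1, 0.5, 0.4]
opening: 0.0854
```

Call:
play_rows:
  commands: "1 0 25 0 7;1 0 50 0 14;1 0 75 0 21;1 0 95 0 28;1 0 110 0 35;1 0 119 0 42;1 0 119 0 43;1 0 119 0 43;1 0 119 0 43;1 0 119 0 43"

```text
time: 22.07
ee_pos: [0.5961, 0.2612, 0.3115]
tcp_rot: [-180.0, 0.0, 176.4]
wrist_force: [0.7, 0.1, -0.4]
opening: 0.0853
```

```bash
python3 - <<'E'
from h import *
im,p,o=shot('wrist','w10'); print(o['time'],o['ee_pos'],o['tcp_rot'],o['q'].round(1),np.abs(o['qd']).max())
E
```

```text
22.0667 [0.59611114 0.26117875 0.31149008] [-1.79998079e+02  1.44184316e-02  1.76406172e+02] [ 23.7  23.7  41.9 108.2  -0.   27.3] 0.4950334827816652
```

View pics/w10.png

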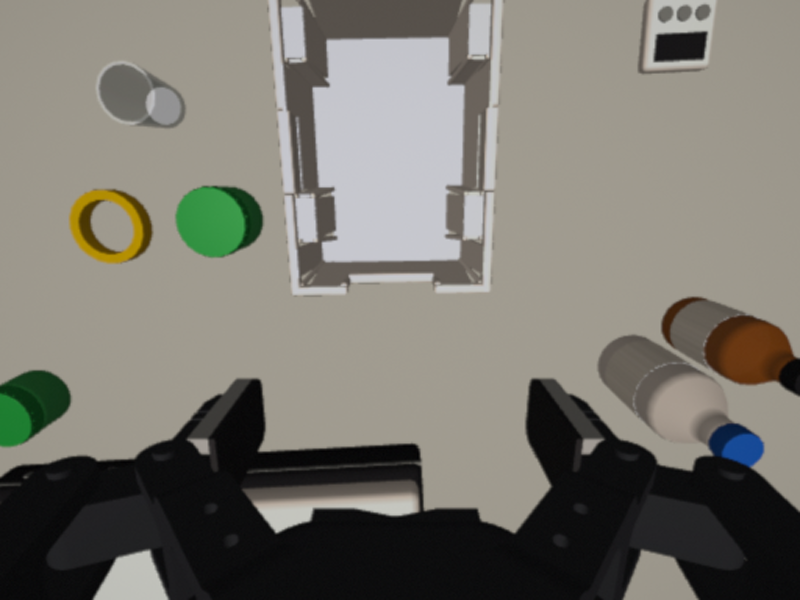

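```bash
python3 - <<'E'
from h import *
p=cam_pose('wrist',get_obs()); im=np.load('pics/w10.npy')
for lo in (155,165,175,185):
    r=tote_rect(p,im,(165,0,330,200),lo=lo); t=np.radians(r[4]); d=np.array([np.cos(t),np.sin(t)])
    print(r,'centre from scoop end',(r[:2]+d*(r[2]/2-118)).round(1))
G=on_z(p,np.array([(277,108),(287,193),(499,106),(491,192)])*.64,.08)[:,:2]*1000; print(G.round(1),G.mean(0),np.hypot(*(G[0]-G[1])),np.hypot(*(G[2]-G[3])))
save(cv2.resize(im[0:200,165:330],None,fx=3,fy=3,interpolation=cv2.INTER_CUBIC),'c10')
E
```

```text
[515.1 259.6 238.1 225.9  -3.6 155. ] centre from scoop end [516.1 259.5]
[505.1 263.2 167.8 116.3  -2.8 165. ] centre from scoop end [471.  264.9]
[505.2 263.2 167.2 116.3  -3.2 175. ] centre from scoop end [470.9 265.1]
[504.9 263.5 166.8 115.   -2.8 185. ] centre from scoop end [470.3 265.2]
[[464.  178.5]
 [528.3 177.9]
 [473.5 351.4]
 [538.1 344.9]] [501.01232803 263.1692844 ] 64.30109840006374 64.90981949225822
```

View pics/c10.png

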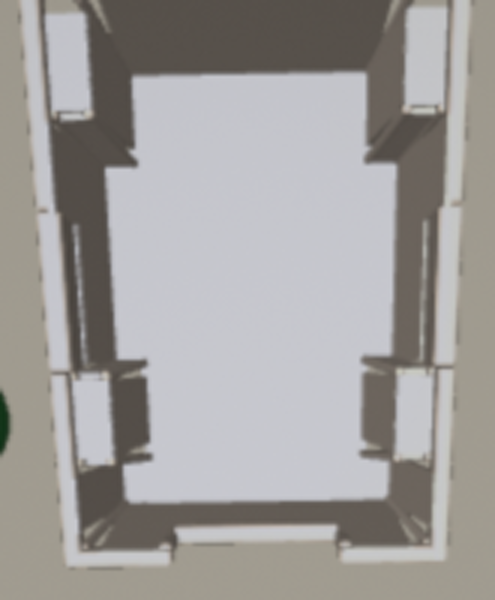

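```bash
python3 - <<'E'
from h import *
p=cam_pose('wrist',get_obs())
q=lambda a:np.array(a)/3+[165,0]
P=on_z(p,q([(67,567),(445,558),(20,0),(467,0)]),.08)[:,:2]*1000
print(P.round(1)); m=P[:2].mean(0); n=P[2:].mean(0); d=P[0]-P[2]; e=P[1]-P[3]
a=lambda d: np.degrees(np.arctan2(d[1],d[0]))
print(a(d),a(e),a(P[1]-P[0])-90,np.hypot(*(P[1]-P[0])))
for t in (-2.5,-3,-3.5): t=np.radians(t); print(m-118*np.array([np.cos(t),np.sin(t)]))
E
```

```text
[[614.5 171.8]
 [621.2 343.3]
 [390.9 181.9]
 [401.7 352.9]]
-2.6012360984058933 -2.499097394387768 -2.230551757413636 171.655958427142
[499.99125977 262.66659225]
[500.04066481 263.69514738]
[500.0990437  264.72323221]
```

Call:
play_rows:
  commands: "0.5 -25 22 -20 0.8;0.5 -50 44 -40 0.8;0.5 -72 65 -70 0.8;0.5 -86 78 -105 0.8;0.5 -92 83 -135 0.8;0.5 -92 83 -160 0.8;0.5 -92 83 -171 0.8;0.5 -92 83 -171 0.8;0.5 -92 83 -171 0.8;0.5 -92 83 -171 0.8"

```text
time: 22.95
ee_pos: [0.5051, 0.345, 0.1425]
tcp_rot: [179.9, 0.1, 177.3]
wrist_force: [-0.5, 0.3, -0.2]
opening: 0.0425
```

```bash
python3 - <<'E'
from h import *
im,p,o=shot('wrist','w11'); print(o['time'],o['ee_pos'],o['tcp_rot'],o['q'].round(1),np.abs(o['qd']).max())
P=proj(p,np.array([[.5044,.3449,.08],[.5044,.3449,.06]]))/.64; print(P)
E
```

```text
22.95 [0.50508802 0.34498477 0.14245777] [1.79906945e+02 1.26252096e-01 1.77328403e+02] [34.3 12.4  8.6 86.  -0.  37. ] 0.417222585364533
[[392.39642899 329.68789056]
 [392.51463579 317.70917672]]
```

View pics/w11.png

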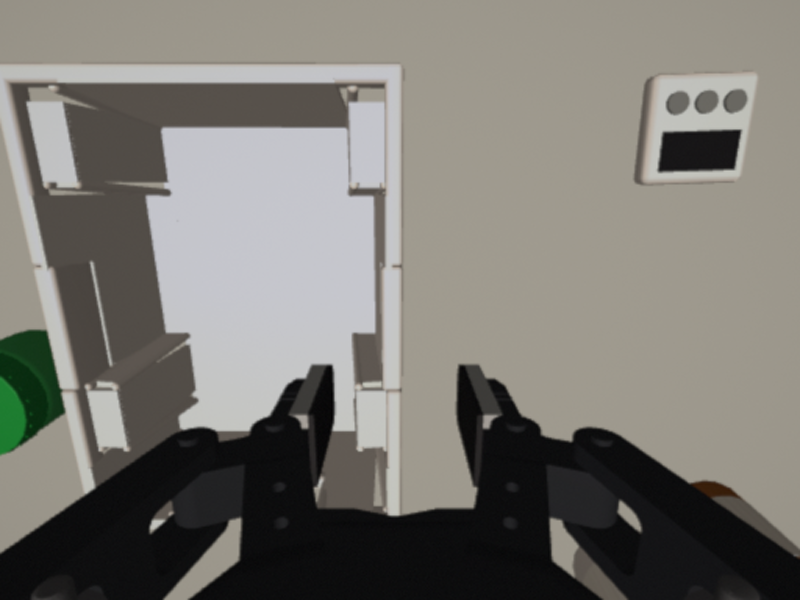

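Call:
play_rows:
  commands: "0.5 0 0 -30 0;0.5 0 0 -60 0;0.5 0 0 -80 0;0.5 0 0 -90 0;0.5 0 0 -93 0;0.5 0 0 -93 0;0.5 0 0 -93 0;0 0 0 -93 0;0 0 0 -93 0;0 0 0 -93 0"
  force: 100

```text
time: 23.83
ee_pos: [0.5047, 0.3454, 0.0489]
tcp_rot: [179.9, 0.1, 177.4]
wrist_force: [-1.7, 3.3, 13.5]
opening: 0.0086
```

Call:
play_rows:
  commands: "0 0 0 0 0;0 0 0 0 0;0 0 0 0 0;0 0 0 0 0"

```text
time: 24.17
ee_pos: [0.5047, 0.3453, 0.0494]
tcp_rot: [180.0, 0.2, 177.4]
wrist_force: [-0.4, 0.4, 10.3]
opening: 0.0085
```

Call:
play_rows:
  commands: "0 0 0 5 0;0 0 0 15 0;0 0 0 30 0;0 0 0 50 0;0 0 0 75 0;0 0 0 100 0;0 0 0 125 0;0 0 0 140 0;0 0 0 140 0;0 0 0 140 0"

```text
time: 25.0
ee_pos: [0.5043, 0.3453, 0.1879]
tcp_rot: [179.9, 0.1, 177.4]
wrist_force: [0.5, -0.8, -3.1]
opening: 0.0086
```

```bash
python3 - <<'E'
from h import *
im,p,o=shot('wrist','w12'); print(o['time'],o['ee_pos'],o['tcp_rot'],o['wrist_force'],o['torque'],o['opening'])
im,p,o=shot('side','d12')
E
```

```text
25.0 [0.50430165 0.34533405 0.18785767] [1.79933935e+02 5.90660331e-02 1.77400047e+02] [ 0.47776556 -0.80727292 -3.14774278] [ 0.24925099 -0.00034307  0.01252841] 0.008574266784713023
```

View pics/w12.png

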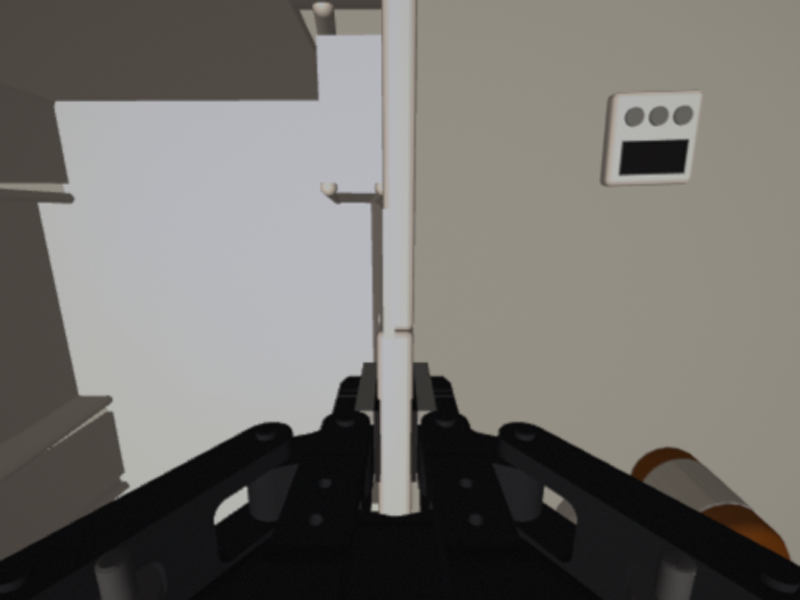

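View pics/d12.png

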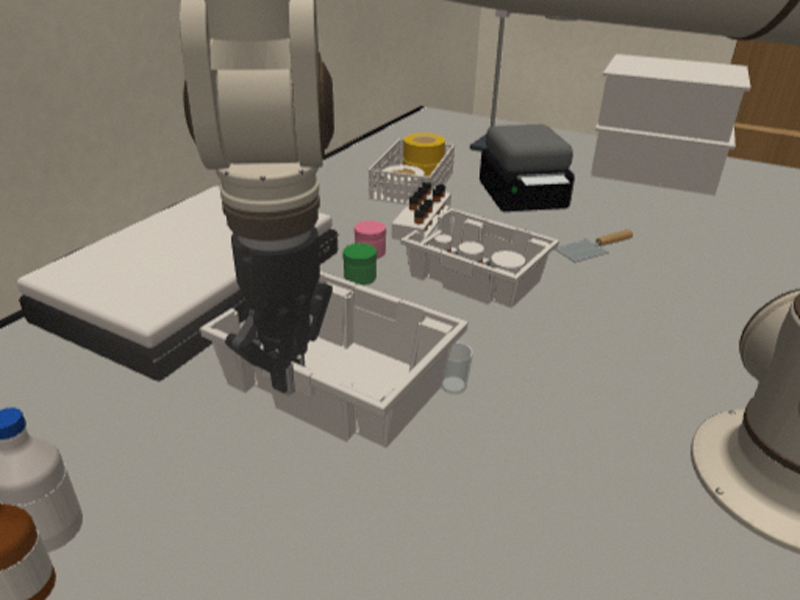

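Call:
play_rows:
  commands: "0 3 -12 10 -4;0 6 -35 20 -11;0 9 -60 30 -18;0 12 -86 30 -25;0 15 -112 30 -32;0 18 -138 30 -39;0 21 -164 30 -46;0 24 -190 30 -53;0 27 -216 30 -60;0 30 -242 30 -67"

```text
time: 25.93
ee_pos: [0.5334, 0.1017, 0.2156]
tcp_rot: [-179.9, -0.0, 110.1]
wrist_force: [-0.7, -0.5, -3.6]
opening: 0.0086
```

Call:
play_rows:
  commands: "0 3 -26 0 -7;0 6 -52 0 -14;0 9 -78 0 -21;0 9 -104 0 -28;0 9 -130 0 -35;0 9 -156 0 -42;0 9 -182 0 -49;0 9 -208 0 -56;0 9 -234 0 -63;0 9 -260 0 -70"

```text
time: 26.77
ee_pos: [0.5423, -0.1582, 0.2155]
tcp_rot: [-179.9, 0.1, 40.1]
wrist_force: [-0.3, 0.4, -2.9]
opening: 0.0088
```

Call:
play_rows:
  commands: "0 -2 -26 0 -7;0 -4 -52 0 -14;0 -6 -78 0 -21;0 -8 -104 0 -28;0 -10 -130 0 -34;0 -12 -154 0 -39;0 -13 -172 0 -43;0 -13 -180 0 -46;0 -13 -183 0 -46.8;0 -13 -183 0 -46.8"

```text
time: 27.6
ee_pos: [0.5295, -0.3404, 0.2156]
tcp_rot: [-179.9, 0.1, -6.4]
wrist_force: [0.8, -0.3, -2.5]
opening: 0.0089
```

Call:
play_rows:
  commands: "0 0 0 0 0;0 0 0 0 0;0 0 0 0 0;0 0 0 0 0"

```text
time: 27.93
ee_pos: [0.5302, -0.3394, 0.2174]
tcp_rot: [180.0, -0.0, -6.3]
wrist_force: [0.2, 0.1, -2.4]
opening: 0.0089
```

```bash
python3 - <<'E'
from h import *
im,p,o=shot('wrist','w13'); print(o['time'],o['ee_pos'],o['tcp_rot'],o['wrist_force'],o['torque'],o['opening'],o['q'].round(1))
im,p,o=shot('side','d13');im,p,o=shot('scene','s13')
E
```

```text
27.9333 [ 0.53016138 -0.33936606  0.21744452] [ 1.79996061e+02 -1.16554405e-02 -6.32020831e+00] [ 0.23969728  0.05213349 -2.36524299] [-2.20513329e-01  1.07136861e-04 -2.09537819e-02] 0.008878077948744163 [-32.6  16.   21.2  95.2   0.  153.7]
```

View pics/w13.png

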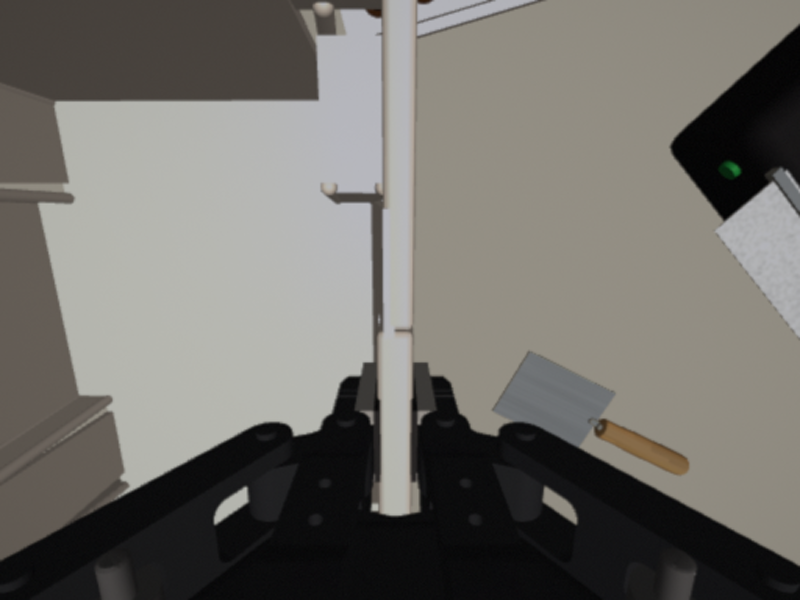

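View pics/d13.png

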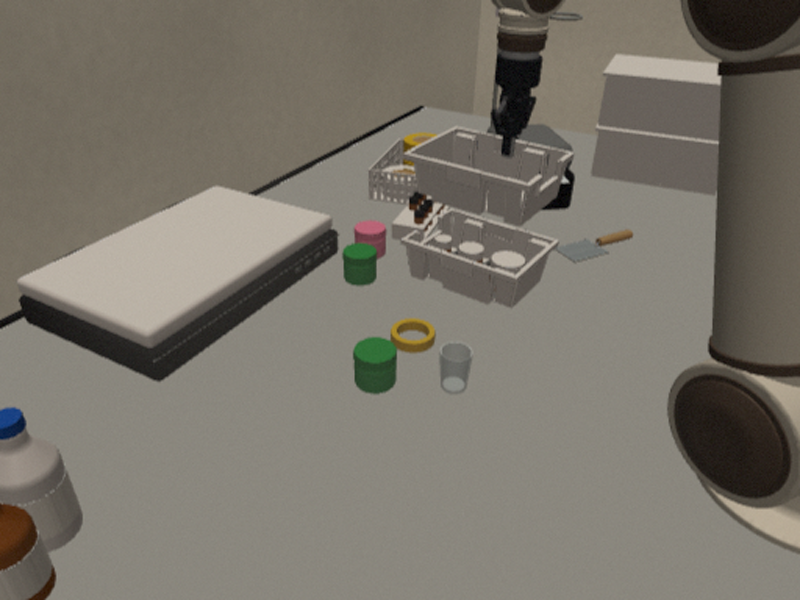

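View pics/s13.png

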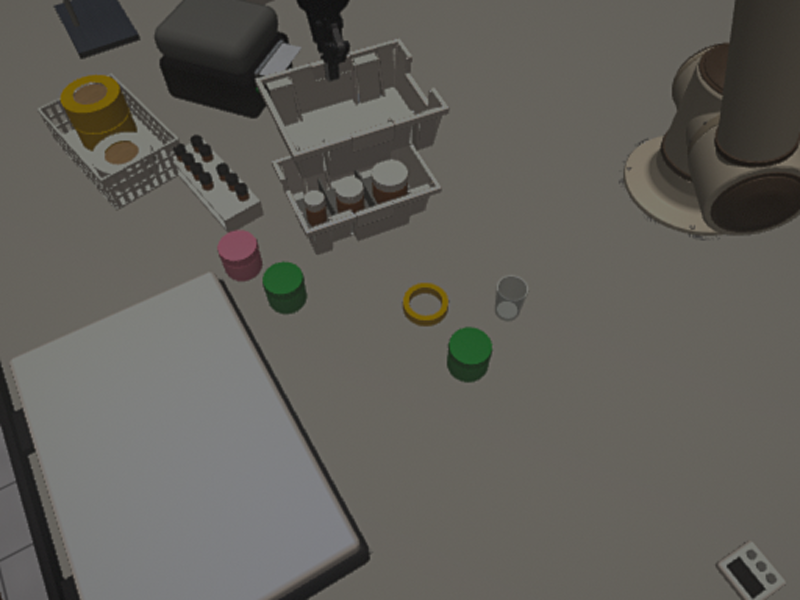

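```bash
python3 - <<'E'
from h import *
a=np.load('pics/s13.npy')[15:170,150:300]; save(cv2.resize(a,None,fx=3.8,fy=3.8,interpolation=cv2.INTER_CUBIC),'cs13')
a=np.load('pics/d13.npy')[70:200,250:380]; save(cv2.resize(a,None,fx=4.5,fy=4.5,interpolation=cv2.INTER_CUBIC),'cd13')
E
```

```text
(no output)
```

View pics/cs13.png

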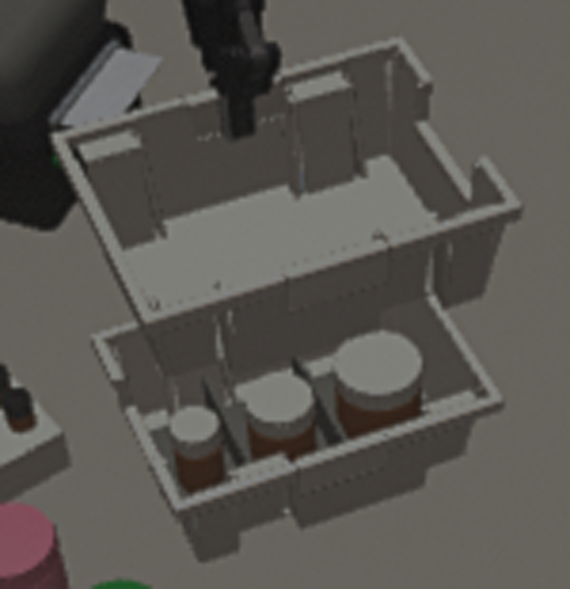

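View pics/cd13.png

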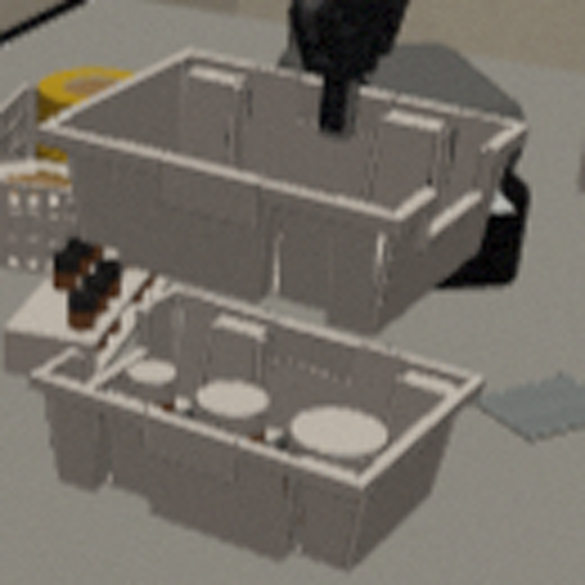

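```bash
python3 - <<'E'
from h import *
S=lambda a:np.array(a)/3.8+[150,15]; D=lambda a:np.array(a)/4.5+[250,70]
ps,pd=cam_pose('scene'),cam_pose('side')
def PM(p): K,R,e=p; return K@np.c_[R.T,-R.T@e]
def tri(s,d):
    X=cv2.triangulatePoints(PM(ps),PM(pd),S(s).T.astype(float),D(d).T.astype(float)); X=(X[:3]/X[3]).T
    return X*1000, np.abs(proj(ps,X)-S(s)).max(), np.abs(proj(pd,X)-D(d)).max()
E,a,b=tri([(55,136),(402,40),(521,207),(147,322)],[(190,52),(524,127),(397,219),(42,126)])
print(E.round(1),a,b,E.mean(0))
Q,a,b=tri([(94,341),(502,402),(182,510)],[(165,288),(361,487),(33,375)])
print(Q.round(1),a,b,(Q[0]+Q[1])/2, )
print('diag mids E',(E[0]+E[2])/2,(E[1]+E[3])/2)
print('tilt along y (C-B),(D-A) dz',E[2,2]-E[1,2],E[3,2]-E[0,2],'along x',E[1,2]-E[0,2],E[2,2]-E[3,2])
for u,v in ((0,1),(3,2)): d=E[u]-E[v]; print(np.degrees(np.arctan2(d[1],d[0])),np.hypot(*d[:2]))
d=Q[2]-Q[1]; print('pack',np.degrees(np.arctan2(d[1],d[0])),np.hypot(*d[:2]))
E
```

```text
[[ 642.9 -357.5  244.8]
 [ 413.1 -329.4  245.1]
 [ 432.2 -159.6  242.4]
 [ 662.1 -188.9  241.2]] 0.4201729968274748 0.273345210197931 [ 537.54700496 -258.8383658   243.35069699]
[[ 647.8 -352.9   77.4]
 [ 433.7 -162.3   75.6]
 [ 662.3 -185.9   78.1]] 0.32711523283305155 0.2602683953499252 [ 540.75212133 -257.60830937   76.48455088]
diag mids E [ 537.52159446 -258.55206888  243.56402219] [ 537.57241546 -259.12466272  243.13737179]
tilt along y (C-B),(D-A) dz -2.6822185609975406 -3.535519375163517 along x 0.30526778870822113 1.1585686028741975
-6.989646479168811 231.51323381410617
-7.267603897568467 231.75620547676718
pack -5.891012819929097 229.8119281015151
```

Call:
play_rows:
  commands: "0 3 0.5 0 0.6;0 3 0.5 -25 0.6;0 3 0.5 -50 0.6;0 3 0.5 -65 0.6;0 3 0.5 -75 0.6;0 3 0.5 -80 0.6;0 3 0.5 -83 0.6;0 3 0.5 -83 0.6;0 3 0.5 -83 0.6"

```text
time: 28.83
ee_pos: [0.5334, -0.3397, 0.1354]
tcp_rot: [180.0, -0.1, -5.8]
wrist_force: [-0.4, -0.1, -2.5]
opening: 0.0087
```

```bash
python3 - <<'E'
from h import *
o=get_obs(); print(o['time'],o['ee_pos'],o['tcp_rot'],o['wrist_force'],o['torque'])
im,p,_=shot('scene'); a=im[15:170,150:300]; save(cv2.resize(a,None,fx=3.8,fy=3.8,interpolation=cv2.INTER_CUBIC),'cs14')
im,p,_=shot('side');a=im[70:200,250:380]; save(cv2.resize(a,None,fx=4.5,fy=4.5,interpolation=cv2.INTER_CUBIC),'cd14')
E
```

```text
28.8333 [ 0.53341989 -0.33970184  0.13537921] [ 1.79965265e+02 -7.69268502e-02 -5.79156599e+00] [-0.37186935 -0.05846201 -2.49315894] [-0.22160005  0.0282799  -0.03144784]
```

View pics/cs14.png

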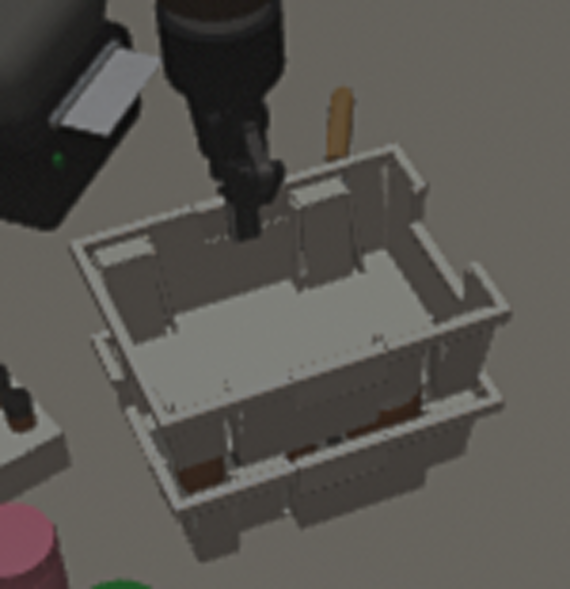

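View pics/cd14.png

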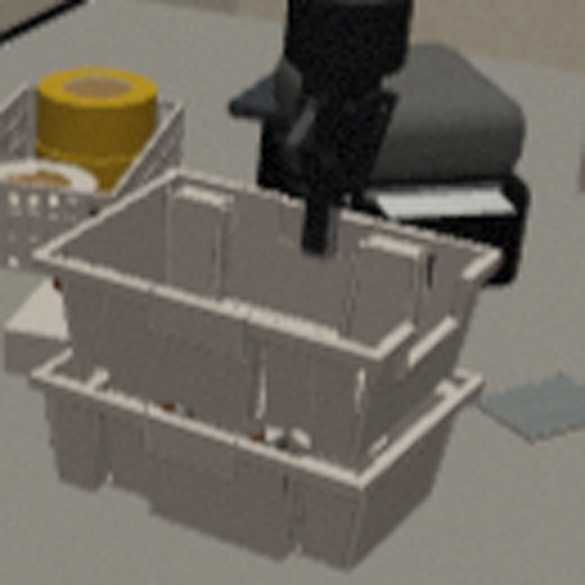

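```bash
cat > tri.py <<'E'
from h import *
S=lambda a:np.array(a)/3.8+[150,15]; D=lambda a:np.array(a)/4.5+[250,70]
ps,pd=cam_pose('scene'),cam_pose('side')
def PM(p): K,R,e=p; return K@np.c_[R.T,-R.T@e]
def tri(s,d):
    X=cv2.triangulatePoints(PM(ps),PM(pd),S(s).T.astype(float),D(d).T.astype(float)); X=(X[:3]/X[3]).T
    return X*1000, np.abs(proj(ps,X)-S(s)).max(), np.abs(proj(pd,X)-D(d)).max()
def rep(s,d):
    E,a,b=tri(s,d); print(E.round(1),a,b,E.mean(0).round(1))
    for u,v in ((0,1),(3,2)): q=E[u]-E[v]; print(np.degrees(np.arctan2(q[1],q[0])).round(2),np.hypot(*q[:2]).round(1))
E
python3 -c "
from tri import *
rep([(76,246),(398,147),(510,311),(164,418)],[(176,172),(500,254),(380,358),(36,256)])"
```

```text
[[ 645.7 -353.1  162.7]
 [ 415.4 -330.6  162.5]
 [ 432.7 -162.1  158.7]
 [ 662.7 -189.2  159.7]] 0.4754216165403733 0.34734845773371603 [ 539.1 -258.8  160.9]
-5.57 231.4
-6.72 231.5
```

Call:
play_rows:
  commands: "0 0.5 0.5 -4 0;0 0.5 0.5 -8 0;0 0.5 0.5 -10 0;0 0.5 0.5 -11 0;0 0.5 0.5 -11 0"

```text
time: 29.35
ee_pos: [0.5336, -0.3392, 0.1236]
tcp_rot: [180.0, -0.0, -5.8]
wrist_force: [-0.6, -1.6, 2.3]
opening: 0.0085
```

Call:
play_rows:
  commands: "0 0 0 -1 0;0 0 0 -2 0;0 0 0 -2 0"

```text
time: 29.6
ee_pos: [0.5337, -0.3395, 0.1224]
tcp_rot: [179.9, -0.1, -5.8]
wrist_force: [-2.2, -4.5, 7.6]
opening: 0.0086
```

Call:
play_rows:
  commands: "0 0 0 -1 0;0 0 0 -2 0;0 0 0 -2 0"

```text
time: 29.85
ee_pos: [0.5338, -0.3398, 0.1215]
tcp_rot: [179.9, -0.2, -5.8]
wrist_force: [-2.8, -5.3, 12.7]
opening: 0.0087
```

```bash
python3 - <<'E'
from h import *
o=get_obs(); print(o['time'],o['ee_pos'],o['tcp_rot'],o['wrist_force'],o['torque'])
im,p,_=shot('scene'); a=im[15:170,150:300]; save(cv2.resize(a,None,fx=3.8,fy=3.8,interpolation=cv2.INTER_CUBIC),'cs15')
im,p,_=shot('side');a=im[70:200,250:380]; save(cv2.resize(a,None,fx=4.5,fy=4.5,interpolation=cv2.INTER_CUBIC),'cd15')
E
```

```text
29.85 [ 0.53384851 -0.33984516  0.12147084] [ 1.79912177e+02 -1.64059588e-01 -5.84127997e+00] [-2.83910161 -5.27584215 12.7422218 ] [0.70417465 0.68891218 0.07357338]
```

View pics/cs15.png

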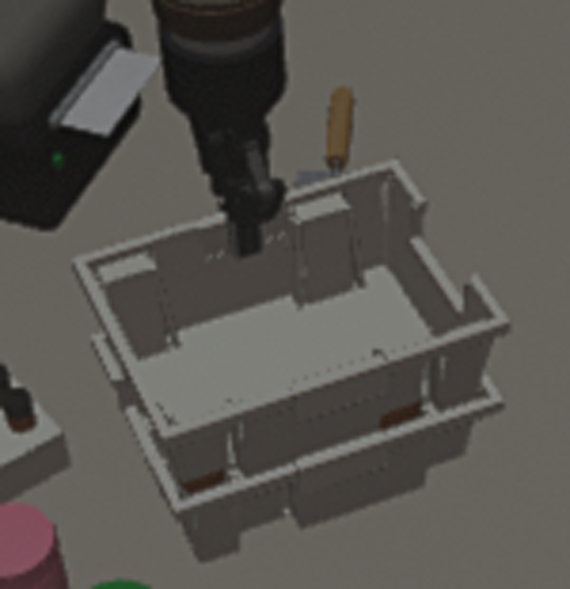

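View pics/cd15.png

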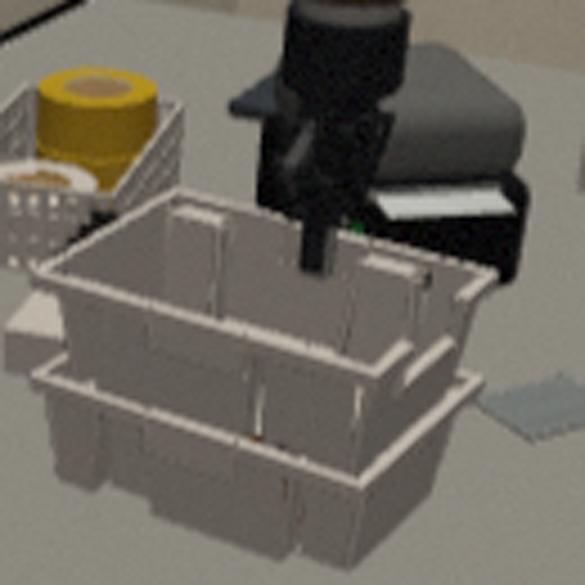

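Call:
play_rows:
  commands: "0 0 0 0.5 0;0.25 0 0 0.5 0;0.4 0 0 0.5 0;0.4 0 0 0.5 0;0.4 0 0 0.5 0;0.4 0 0 10 0;0.4 0 0 30 0;0.4 0 0 60 0;0.4 0 0 95 0;0.4 0 0 120 0"

```text
time: 30.78
ee_pos: [0.5334, -0.3389, 0.2427]
tcp_rot: [179.9, -0.1, -5.8]
wrist_force: [0.1, -0.4, 0.1]
opening: 0.0341
```

```bash
python3 - <<'E'
from h import *
o=get_obs(); print(o['time'],o['ee_pos'],o['tcp_rot'],o['wrist_force'],o['torque'])
im,p,_=shot('scene'); a=im[15:170,150:300]; save(cv2.resize(a,None,fx=3.8,fy=3.8,interpolation=cv2.INTER_CUBIC),'cs16')
im,p,_=shot('side');a=im[70:200,250:380]; save(cv2.resize(a,None,fx=4.5,fy=4.5,interpolation=cv2.INTER_CUBIC),'cd16')
E
```

```text
30.7833 [ 0.53344728 -0.33886212  0.24274083] [ 1.79948987e+02 -1.05714841e-01 -5.79099762e+00] [ 0.05496693 -0.37704265  0.07699352] [ 0.01377006 -0.07663599  0.02162928]
```

View pics/cs16.png

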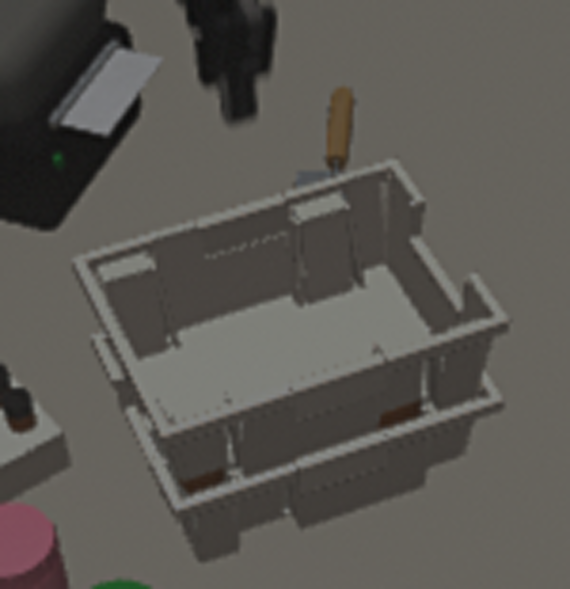

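View pics/cd16.png

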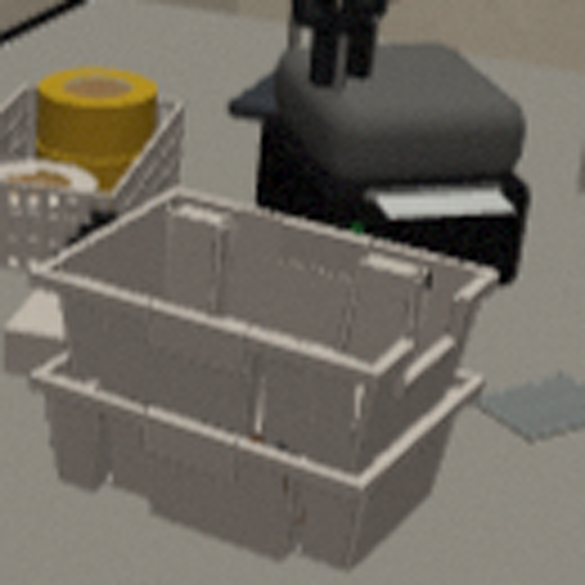

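```bash
python3 -c "
from tri import *
rep([(77,261),(397,162),(507,322),(167,431)],[(177,190),(495,273),(375,375),(36,270)])
Q,a,b=tri([(502,402),(182,510)],[(361,487),(33,375)]);print(Q.round(1))"
```

```text
[[ 646.  -356.4  148.2]
 [ 416.3 -330.6  149.9]
 [ 434.  -162.9  148.2]
 [ 662.4 -188.   150.3]] 0.3559736365240269 0.2398766270003847 [ 539.7 -259.5  149.1]
-6.42 231.1
-6.27 229.8
[[ 433.7 -162.3   75.6]
 [ 662.3 -185.9   78.1]]
```

Call:
play_rows:
  commands: "0.4 0 0 40 0;0.4 0 0 60 0;0.4 0 0 60 0;0.4 0 0 60 0;0.4 0 0 60 0"

```text
time: 31.3
ee_pos: [0.5336, -0.339, 0.2985]
tcp_rot: [-180.0, 0.0, -5.8]
wrist_force: [0.2, 0.0, -0.5]
opening: 0.0344
```

```bash
python3 - <<'E'
from h import *
im,p,o=shot('scene','s17'); a=np.load('pics/s1.npy')
for l in [(255,175,290,210),(310,170,345,210)]:
    u0,v0,u1,v1=l; print(np.abs(im[v0:v1,u0:u1].astype(int)-a[v0:v1,u0:u1]).mean())
print(o['time'],o['wrist_force']); print(job_done())
E
```

```text
0.6598639455782312
0.8685714285714285
31.3 [ 0.15194146  0.02643198 -0.5107309 ]
the job is handed in; nothing more can be done
None
```

I packed the three amber jars upright into their own bays and set each one down before letting go. I then turned the empty tote end for end, stacked it on the ledges, and handed the job in at 31.3 s of the 109 s. No verdict was reported.

**Last checks**
- **Jars:** seen from above before stacking, each jar stood in its right bay, within about 3 mm of the bay centre lengthwise and about 5 mm across. After stacking, the tote hides most of them, so I did not measure them again.
- **Stack:** from the two fixed cameras, the empty tote's rim sits 72 mm above the other's, as it should on the ledges. It is level to about 2 mm and centred within about 2 mm, with its scooped end over the plain end.
- **Beaker and tape:** the image around them matches the one taken early on, so neither moved.
- **Gripper:** it is clear above the stack, with about zero wrist force.

**What disagreed:** my first sighting of the packing tote, taken while the arm was still settling, was about 4 mm off in y from two later ones. The fixed cameras showed the tote had not moved, so I used the later readings to place the stack.

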